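# Turn the carrying board over and load its carton layer

## Robot

A 6-joint arm with a two-finger parallel gripper is mounted at the origin on the work surface. World frame = base frame: x ahead of the robot, y to its left, z up, the work surface at z = 0. Lengths are in mm, angles in rad, forces in N, time in s.
With the tool pointing down it reaches from about 350 to 975 mm from the base axis. Payload 7.1 kg.
Tool frame: the origin (TCP) lies at the very end of the fingers, on their centre line; the grasp point (between the pads) lies 19 mm behind it (ctrl.pinch_z is the distance from the TCP to the grasp point, in mm); z points along the fingers, y is the direction in which the jaws open and shut (so a half turn about z gives the same grasp; the last joint's range is limited). The gripper opens to 88 mm and grips with 3 to 60 N. Pads are 20 mm wide; open, the fingers measure 115 mm over their backs; the gripper's body (75 mm by 178 mm) begins 61 mm behind the grasp point.
Start: joints at [1.231, 0.423, 1.63, -0, 1.089, -0.019], TCP at [197.047, 593.108, 222.675] pointing down, gripper open.
Joint ranges: [-3, 3], [-0.9, 2.11], [0.09, 2.58], [-1.31, 4.45], [0.11, 2.69], [-2.54, 2.54]. Speed limits (rad/s): [2.39, 2.39, 3.01, 3.14, 3.14, 3.14].

## Interface

Orientations are given as a rotation vector (axis times angle).
In Python, from workcell import ctrl gives the robot as it stands.
- The arm moves only by the shell command python3 -m inch 'ROWS' [OPENING]. ROWS is JSON, a list of rows, each an object with "xyz": the shift along the tool's x, y, z in cm, a list of three; "spin": the turn about the tool's z in degrees. A call has 1 to 20 rows; each row is the pose to reach, as a shift and turn from the pose measured when the call began, along the tool's axes at that moment; what a row does not reach only later rows make up. A row lasts 1/10 s, in which the tool goes at most 50 mm and 8.59 degrees, less where a joint would pass 70% of its speed; a pose out of reach is approached as far as the arm can. A call with a gripper value outside its range is refused whole. OPENING is the closure, from 0 (fully open) to 1 (shut), set as the call begins (- or left out, the last holds). The fingers move at their own pace and stop on an object; the grip force is fixed at half the most. Time passes only in rows, so rows that repeat a pose let the fingers close. It gives the time, the measured TCP pose, the force and the opening at its end, in the units of the state.
- ctrl.get_obs(): the state, without advancing time (a new reading comes with each control period).
- ctrl.get_image(name): name is "scene" or "top" or "wrist"; returns the picture (420x560x3 uint8, red, green, blue); there is no depth.
- ctrl.camera_info(name): a dict with "camera_matrix" (3x3 intrinsics, pixels), "R" (3x3) and "t" (3): a world point X has camera coordinates R X + t; the wrist camera has in their place "hand_eye" (4x4, takes a point from camera to tool coordinates, whose origin is the TCP and whose axes are the flange's). Camera axes: x right, y down, z forward; pixel columns grow to the right and rows downward; lengths in mm; the calibration is good to about 2 mm. A picture is of the moment at which its call begins: read the wrist's pose just before it. camera_info takes no time and is no camera call.
- ctrl.close_job(): hands the job in, once; it reports no verdict.
The state is a dict: "t": time; "qpos": joint angles; "qvel": joint speeds; "joint_torque": joint torques, N m; "ee_pos": TCP position; "orientation": TCP orientation; "ft_force": force on the tool from outside, world axes, zero at the start; "moment": the same for the moment, N m; "width": finger opening in mm.
Only numpy, scipy, OpenCV 4.12 (cv2) and the standard library are available. Lean on these libraries where they do the work, as an engineer would, in place of code of your own. Each camera call takes 0.05 s, during which the arm holds its last target. There are 200 camera calls.

## Task

The carrying board was left to drain with its runners up. Lever it up by its overhanging edge until it stands on edge on the draining shelf, up against the splash plate, then take it off and let it down by hand - do not let it crash over - so that it rests on its runners on the open bench, taped face up. Then lay all the cartons that are there, upright and flat, into the taped outlines on it, one carton to an outline, so that they make the interlocking pinwheel layer; leave the burner, the bottle and the tape roll alone.

Things in the scene. Friction and masses are not known exactly. Their poses are not given: they have to be found in the camera images.
- drainer: Fixed steel draining shelf on four legs. Origin: on the bench under the middle of its deck. Deck: flat, 120 mm (x from -60 to +60 mm) by 220 mm (y), top 50 mm and underside 46 mm above the bench. x axis: from the deck's open front edge towards the splash plate at its other edge.
- splash (a point): Middle of the foot of the drainer's splash plate, where its front face meets the deck's top (drainer frame: x +60, y 0, z 50 mm). The steel plate, 220 mm wide and 4 mm thick, runs 122 mm up a slope that leans back, away from the deck, 12 degrees from vertical.
- board: Loose white plastic board, 0.3 to 0.5 kg: slab 165 x 165 x 10 mm (z 0 to 10 mm) with two grey runners on one face (z 10 to 30 mm), each 20 mm wide and 150 mm long along y, centred at x = -30 and +30 mm. Origin: centre of the plain taped load face. z axis: out of the runner side, so up at the start (load face on the deck), down when it stands on its runners, load face 30 mm up.
- lip (a point): Middle of the board's -x edge, on the load face (board frame: x -82.5, y 0, z 0). The slab overhangs the runners by 42.5 mm at its -x and +x edges. At the start this edge overhangs the deck's open front by some 45 to 60 mm, and its other, +x edge is 4 to 12 mm from the splash plate. Leaned with both runners on the plate and its +x edge on the deck, the board stays standing.
- place1 (a point): Centre of taped outline 1 on the board's load face, at x -29.5, y -47 mm in the board's frame. The outline is 94 x 59 mm with its long side along the board's x axis. The four outlines go round a central square hole of 35 mm, like a pinwheel.
- place2 (a point): Centre of taped outline 2 on the board's load face, at x 47, y -29.5 mm in the board's frame. The outline is 94 x 59 mm with its long side along the board's y axis. The four outlines go round a central square hole of 35 mm, like a pinwheel.
- place3 (a point): Centre of taped outline 3 on the board's load face, at x 29.5, y 47 mm in the board's frame. The outline is 94 x 59 mm with its long side along the board's x axis. The four outlines go round a central square hole of 35 mm, like a pinwheel.
- place4 (a point): Centre of taped outline 4 on the board's load face, at x -47, y 29.5 mm in the board's frame. The outline is 94 x 59 mm with its long side along the board's y axis. The four outlines go round a central square hole of 35 mm, like a pinwheel.
- carton1: Loose white carton with a blue band, 90 mm (x) by 55 mm (y) by 45 mm high, 0.1 to 0.2 kg. Origin: centre of its underside, z up. All four cartons are alike; three or four of them are there (None if absent). They start upright on the bench; any carton may go in any outline, either way round.
- carton2: Loose white carton with a blue band, 90 mm (x) by 55 mm (y) by 45 mm high, 0.1 to 0.2 kg. Origin: centre of its underside, z up. All four cartons are alike; three or four of them are there (None if absent). They start upright on the bench; any carton may go in any outline, either way round.
- carton3: Loose white carton with a blue band, 90 mm (x) by 55 mm (y) by 45 mm high, 0.1 to 0.2 kg. Origin: centre of its underside, z up. All four cartons are alike; three or four of them are there (None if absent). They start upright on the bench; any carton may go in any outline, either way round.
- carton4: Loose white carton with a blue band, 90 mm (x) by 55 mm (y) by 45 mm high, 0.1 to 0.2 kg. Origin: centre of its underside, z up. All four cartons are alike; three or four of them are there (None if absent). They start upright on the bench; any carton may go in any outline, either way round.
- burner: Bystander: blue gas-cartridge burner, 90 mm wide, 174 mm high, upright. Origin: centre of its underside.
- reagent: Bystander: amber glass reagent bottle with a blue cap, 72 mm wide, 160 mm high. Origin: centre of its underside.
- tape_roll: Bystander: roll of tape lying flat, 96 mm wide, 25 mm high. Origin: centre of its underside.
Not all that is in view belongs to the job. Leave any green or red look-alike of the carton4 alone.

How it is judged:
By the outcome, as a careful person would: the job done as asked, in the order asked, and still so for the second after the job is handed in, with the robot touching nothing.
Of carton1, carton2, carton3, carton4 only 3 to 4 are there at a start; the rules pass over those that are not, and their reading is None.
At some moment in a run one of carton1, carton2, carton3, carton4 may be knocked a few centimetres aside while the robot is not near it.
It also fails if it takes over 210 s, if anything falls off the work surface, if the arm or the gripper's body presses on something with over 40 N, if the wrist force passes 120 N, or if a joint passes its speed limit or range.

## Working session

There is one attempt and no reset: what is moved stays moved. The work goes in short steps, Python scripts to look and compute and a shell command to move; the robot and the scene stay as the last step left them, time stands still between calls to the robot, and variables do not carry over. Pictures are saved under pics/ and viewed, about 12 in all and at most 16, crops included, and the job is handed in when it is done.

```bash
ls; mkdir -p pics
cat > h.py <<'E'
import numpy as np, cv2
from workcell import ctrl
from scipy.spatial.transform import Rotation as Ro
def cam(n):
    """image, K, R, t (world->cam)"""
    i=ctrl.camera_info(n); o=ctrl.get_obs(); K=np.array(i["camera_matrix"])
    im=ctrl.get_image(n)[:,:,::-1].copy()
    if n=="wrist":
        T=np.eye(4); T[:3,:3]=Ro.from_rotvec(o["orientation"]).as_matrix(); T[:3,3]=o["ee_pos"]
        W=np.linalg.inv(T@np.array(i["hand_eye"])); return im,K,W[:3,:3],W[:3,3]
    return im,K,np.array(i["R"]),np.array(i["t"])
def ray(px,K,R,t,z):
    px=np.atleast_2d(px).astype(float); d=np.linalg.solve(K,np.c_[px,np.ones(len(px))].T).T@R; c=-R.T@t
    return c+d*((z-c[2])/d[:,2])[:,None]
def proj(X,K,R,t):
    p=(np.atleast_2d(X)@R.T+t)@K.T; return p[:,:2]/p[:,2:]
def st():
    o=ctrl.get_obs(); Rm=Ro.from_rotvec(o["orientation"]).as_matrix()
    print("t",round(o["t"],2),"tcp",np.round(o["ee_pos"],1),"x-axis",np.round(Rm[:,0],3),"z",np.round(Rm[:,2],2),"w",round(o["width"],1),"F",np.round(o["ft_force"],1)); return o,Rm
E
python3 - <<'E'
from h import *
o,R=st(); print(o["qpos"])
for n in("scene","top","wrist"):
    im,K,R,t=cam(n); cv2.imwrite(f"pics/{n}0.png",im); print(n,K[0,0],np.round(-R.T@t),np.round(R,2).tolist())
E
```

```text
pics
t 0.0 tcp [196.9 592.6 221.9] x-axis [-0.949  0.315  0.   ] z [-0. -0. -1.] w 87.6 F [-0.1  0.3  0.5]
[ 1.23100200e+00  4.23837132e-01  1.63066058e+00  9.43733961e-06
  1.08860011e+00 -1.90370967e-02]
scene 491.88897718550885 [1222. -186.  988.] [[0.16, 0.99, 0.02], [0.77, -0.11, -0.62], [-0.61, 0.11, -0.78]]
top 490.7298006965254 [ 291.  -65. 1198.] [[-0.0, -1.0, -0.01], [-0.98, 0.0, -0.19], [0.19, 0.01, -0.98]]
wrist 370.6107086898132 [130. 614. 384.] [[0.32, 0.95, -0.0], [0.92, -0.3, 0.26], [0.25, -0.08, -0.97]]
```

View pics/top0.png

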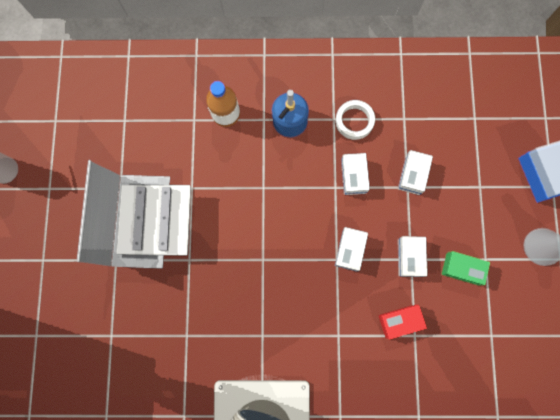

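View pics/scene0.png

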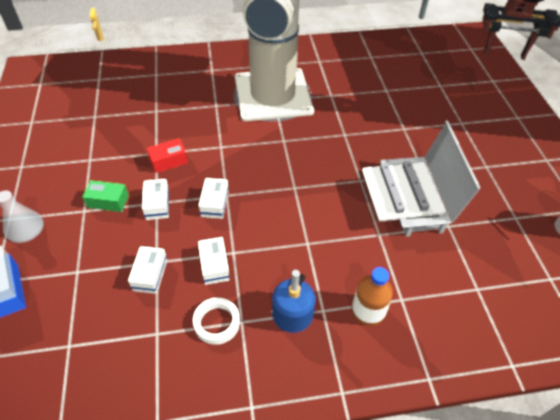

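Run:
```python
import cv2,numpy as np
t=cv2.imread("pics/top0.png")[70:290,60:260]; s=cv2.imread("pics/scene0.png")[110:330,340:500]
a=cv2.resize(t,None,fx=2,fy=2,interpolation=3); b=cv2.resize(s,None,fx=2,fy=2,interpolation=3)
cv2.imwrite("pics/crop1.png",np.hstack([a,b]))
```

```text
(no output)
```

View pics/crop1.png

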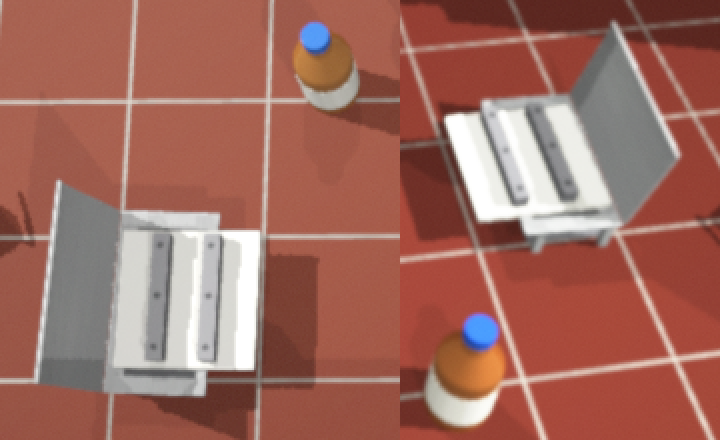

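Run:
```python
from h import *
im,K,R,t=cam("top"); ims,Ks,Rs,ts=cam("scene")
f=lambda p:np.array(p)/2.+[60,70]
print("deck corners z50 (farF,nearF,nearS)",np.round(ray(f([(219,213),(206,396),(105,388)]),K,R,t,50),0)[:,:2].tolist())
print("board corners z60",np.round(ray(f([(261,230),(254,370),(113,369),(118,230)]),K,R,t,60),0)[:,:2].tolist())
print("legs z0",np.round(ray([(409,234),(441.5,231)],Ks,Rs,ts,0),0)[:,:2].tolist())
g=lambda p:(np.array(p)-[400,0])/2.+[340,110]
print("scene: deck front far corner z50",np.round(ray(g([(525,236)]),Ks,Rs,ts,50)).tolist(),"lip corners z60",np.round(ray(g([(445,116),(483,221)]),Ks,Rs,ts,60)).tolist())
def blobs(im,K,R,t,lo,hi,z,mn=80):
    m=cv2.inRange(cv2.cvtColor(im,cv2.COLOR_BGR2HSV),lo,hi)
    for c in cv2.findContours(m,0,2)[0]:
        if cv2.contourArea(c)>mn:
            r=cv2.minAreaRect(c); p=ray(cv2.boxPoints(r),K,R,t,z); print(np.round(r[0]),np.round(p[:,:2].mean(0)),"sides",np.round(np.linalg.norm(np.diff(p[:3],axis=0),axis=1)),"ang",np.round(np.degrees(np.arctan2(p[1,1]-p[0,1],p[1,0]-p[0,0]))))
print("white top z45");blobs(im,K,R,t,(0,0,170),(180,60,255),45)
print("white scene z45");blobs(ims,Ks,Rs,ts,(0,0,170),(180,60,255),45)
print("amber z90",);blobs(im,K,R,t,(8,150,60),(20,255,255),90);blobs(ims,Ks,Rs,ts,(8,150,60),(20,255,255),90)
print("blue");blobs(im,K,R,t,(100,120,60),(120,255,255),60);blobs(ims,Ks,Rs,ts,(100,120,60),(120,255,255),60)
```

```text
deck corners z50 (farF,nearF,nearS) [[589.0, 223.0], [369.0, 229.0], [378.0, 348.0]]
board corners z60 [[565.0, 169.0], [398.0, 172.0], [400.0, 337.0], [566.0, 341.0]]
legs z0 [[578.0, 254.0], [581.0, 338.0]]
scene: deck front far corner z50 [[591.0, 222.0, 50.0]] lip corners z60 [[398.0, 175.0, 60.0], [570.0, 175.0, 60.0]]
white top z45
[394. 321.] [ 249. -305.] sides [33. 17.] ang -76.0
[476. 273.] [ 356. -499.] sides [17. 34.] ang -20.0
[138. 262.] [383. 291.] sides [16. 86.] ang 0.0
[537. 238.] [ 437. -648.] sides [62. 32.] ang -77.0
[404. 234.] [ 449. -336.] sides [108. 195.] ang -90.0
[ 56. 235.] [453. 488.] sides [374. 165.] ang -30.0
[322. 278.] [ 361. -140.] sides [ 656. 1160.] ang 4.0
[276. 147.] [682. -24.] sides [ 672. 1475.] ang 3.0
white scene z45
[404. 417.] [1002.   93.] sides [102.   7.] ang 81.0
[514. 408.] [1018.  304.] sides [190.  43.] ang 90.0
[369. 312.] [788.  87.] sides [49. 71.] ang 153.0
[  6. 270.] [ 567. -678.] sides [160.  30.] ang -170.0
[214. 260.] [ 610. -226.] sides [ 65. 120.] ang 93.0
[366. 326.] [794.  83.] sides [415. 911.] ang 179.0
[ 92. 316.] 
[... 351 characters left out ...]
 ang 108.0
[540.  65.] [  4. 871.] sides [191. 477.] ang 126.0
[547.   6.] [-310. 1069.] sides [92. 97.] ang 83.0
[402.  17.] [-314.  515.] sides [779. 237.] ang 83.0
[288.  12.] [-401.  115.] sides [ 64. 195.] ang 119.0
[119.  22.] [-430. -457.] sides [934. 510.] ang 102.0
amber z90
[221. 101.] [765.  96.] sides [72. 67.] ang -73.0
[374. 293.] [769.  96.] sides [71. 74.] ang 151.0
blue
[534. 180.] [ 575. -647.] sides [ 55. 123.] ang -54.0
[290. 114.] [742. -69.] sides [ 84. 106.] ang -90.0
[218.  89.] [811. 111.] sides [32. 37.] ang -43.0
[294. 306.] [755. -69.] sides [ 89. 117.] ang 82.0
[380. 276.] [716. 129.] sides [35. 41.] ang 82.0
[ 12. 286.] [ 620. -652.] sides [155.  53.] ang -170.0
```

```bash
cat >> h.py <<'E'
def go(x,y,z,ang=None):
    """print shift/spin (tool axes, cm, deg) to world TCP (mm) with tool x axis at ang deg"""
    o,Rm=st(); d=Rm.T@(np.array([x,y,z])-o["ee_pos"])/10
    a=np.degrees(np.arctan2(Rm[1,0],Rm[0,0])); s=0 if ang is None else -((ang-a+180)%360-180)
    print("xyz",np.round(d,2).tolist(),"spin",round(s,2),"rows",int(np.ceil(max(np.linalg.norm(d)/5,abs(s)/8.59))))
E
python3 -m inch '[{"xyz":[-38.3,-25.5,-7.8],"spin":71.6},{"xyz":[-38.3,-25.5,-7.8],"spin":71.6},{"xyz":[-38.3,-25.5,-7.8],"spin":71.6},{"xyz":[-38.3,-25.5,-7.8],"spin":71.6},{"xyz":[-38.3,-25.5,-7.8],"spin":71.6},{"xyz":[-38.3,-25.5,-7.8],"spin":71.6},{"xyz":[-38.3,-25.5,-7.8],"spin":71.6},{"xyz":[-38.3,-25.5,-7.8],"spin":71.6},{"xyz":[-38.3,-25.5,-7.8],"spin":71.6},{"xyz":[-38.3,-25.5,-7.8],"spin":71.6},{"xyz":[-38.3,-25.5,-7.8],"spin":71.6},{"xyz":[-38.3,-25.5,-7.8],"spin":71.6},{"xyz":[-38.3,-25.5,-7.8],"spin":71.6},{"xyz":[-38.3,-25.5,-7.8],"spin":71.6}]'
python3 - <<'E'
from h import *
o,R=st(); print(np.round(o["qpos"],2))
im,K,R,t=cam("wrist"); cv2.imwrite("pics/w1.png",im); np.savez("w1.npz",K=K,R=R,t=t)
E
```

```text
t: 1.65
ee_pos: [479.2, 231.1, 300.2]
orientation: [-2.219, -2.224, 0.002]
ft_force: [0.6, 0.5, 0.5]
width: 87.7
t 1.65 tcp [479.2 231.1 300.2] x-axis [-0.002  1.    -0.001] z [-0. -0. -1.] w 87.7 F [0.6 0.5 0.5]
[ 0.43  0.2   1.76 -0.    1.19  0.43]
```

View pics/w1.png

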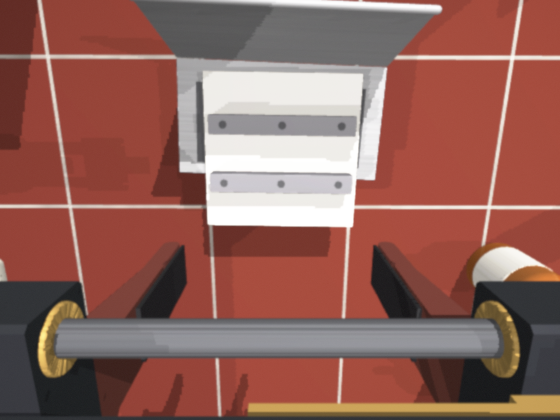

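Run:
```python
from h import *
d=np.load("w1.npz");K,R,t=d["K"],d["R"],d["t"]
print("lip z60",np.round(ray([(207,223),(353,227)],K,R,t,60),1)[:,:2].tolist())
print("back z60",np.round(ray([(203,71),(361,73)],K,R,t,60),1)[:,:2].tolist())
print("deck front z50",np.round(ray([(179,172),(376,180)],K,R,t,50),1)[:,:2].tolist())
print("splash foot z50",np.round(ray([(177,56),(386,67)],K,R,t,50),1)[:,:2].tolist())
im=cv2.imread("pics/w1.png");tp=cv2.imread("pics/top0.png")
# two-view height of lip corners: wrist + top
i=__import__("h").ctrl.camera_info("top");K2,R2,t2=[np.array(i[k]) for k in("camera_matrix","R","t")]
P1=K@np.c_[R,t];P2=K2@np.c_[R2,t2]
X=cv2.triangulatePoints(P1,P2,np.array([[353,227],[207,223.]]).T,np.array([[190.5,185],[187,255.]]).T);print("tri lip",np.round(X[:3]/X[3],1).T.tolist())
st()
```

```text
lip z60 [[398.4, 175.7], [564.6, 171.3]]
back z60 [[402.1, 338.4], [563.8, 336.8]]
deck front z50 [[367.8, 232.4], [589.6, 223.8]]
splash foot z50 [[373.9, 353.9], [591.6, 343.6]]
tri lip [[565.8, 170.1, 56.6], [398.1, 173.4, 54.4]]
t 1.7 tcp [479.3 231.1 300.3] x-axis [-0.002  1.    -0.001] z [-0. -0. -1.] w 87.9 F [ 0.2  0.6 -0.2]
```

Run:
```python
from h import *
go(480,143,120,87.6)
```

```text
t 1.7 tcp [479.3 231.1 300.3] x-axis [-0.002  1.    -0.001] z [-0. -0. -1.] w 87.9 F [ 0.2  0.6 -0.2]
xyz [-8.8, 0.06, 18.03] spin 2.53 rows 5
```

```bash
python3 -m inch '[{"xyz":[-8.8,0.06,4],"spin":2.5},{"xyz":[-8.8,0.06,9],"spin":2.5},{"xyz":[-8.8,0.06,14],"spin":2.5},{"xyz":[-8.8,0.06,18],"spin":2.5},{"xyz":[-8.8,0.06,22],"spin":2.5},{"xyz":[-8.8,0.06,26.5],"spin":2.5},{"xyz":[-8.8,0.06,26.5],"spin":2.5},{"xyz":[-7.8,0.06,26.5],"spin":2.5},{"xyz":[-7.5,0.06,26.5],"spin":2.5},{"xyz":[-7.5,0.06,26.5],"spin":2.5}]'
python3 -m inch '[{"xyz":[0.3,0,0],"spin":0},{"xyz":[0.6,0,0],"spin":0},{"xyz":[0.9,0,0],"spin":0},{"xyz":[1.1,0,0],"spin":0},{"xyz":[1.1,0,0],"spin":0}]'
```

```text
t: 2.7
ee_pos: [482.0, 157.5, 38.3]
orientation: [2.264, 2.175, 0.006]
ft_force: [-0.3, 0.3, 0.0]
width: 88.1
t: 3.2
ee_pos: [482.7, 168.9, 38.5]
orientation: [2.264, 2.174, 0.008]
ft_force: [-0.6, -0.6, -0.1]
width: 87.6
```

```bash
python3 -m inch '[{"xyz":[0.2,0,0],"spin":0},{"xyz":[0.3,0,0],"spin":0},{"xyz":[0.3,0,0],"spin":0}]'; python3 -m inch '[{"xyz":[0.2,0,0],"spin":0},{"xyz":[0.3,0,0],"spin":0},{"xyz":[0.3,0,0],"spin":0}]'; python3 -m inch '[{"xyz":[0.2,0,0],"spin":0},{"xyz":[0.3,0,0],"spin":0},{"xyz":[0.3,0,0],"spin":0}]'
```

```text
t: 3.5
ee_pos: [482.8, 171.9, 38.3]
orientation: [2.264, 2.174, 0.007]
ft_force: [-0.2, -2.5, 1.5]
width: 87.9
t: 3.8
ee_pos: [482.8, 172.6, 38.3]
orientation: [2.262, 2.174, 0.003]
ft_force: [1.7, -19.7, 5.5]
width: 87.8
t: 4.1
ee_pos: [482.7, 172.6, 38.4]
orientation: [2.26, 2.173, -0.002]
ft_force: [1.8, -24.4, 7.0]
width: 87.7
```

```bash
python3 -m inch '[{"xyz":[0.25,0,0],"spin":0},{"xyz":[0.26,0,-0.3],"spin":0},{"xyz":[0.26,0,-0.58],"spin":0},{"xyz":[0.28,0,-0.86],"spin":0},{"xyz":[0.3,0,-1.15],"spin":0},{"xyz":[0.3,0,-1.15],"spin":0}]'
python3 - <<'E'
from h import *
im,K,R,t=cam("scene"); cv2.imwrite("pics/s1.png",cv2.resize(im[90:300,330:520],None,fx=3,fy=3-.2)); st()
E
```

```text
t: 4.7
ee_pos: [482.8, 173.1, 49.6]
orientation: [2.258, 2.172, -0.006]
ft_force: [4.1, -19.2, -0.1]
width: 87.6
t 4.75 tcp [482.8 173.1  49.5] x-axis [ 0.039  0.999 -0.009] z [ 0.   -0.01 -1.  ] w 88.1 F [  4.3 -19.   -1.1]
```

View pics/s1.png

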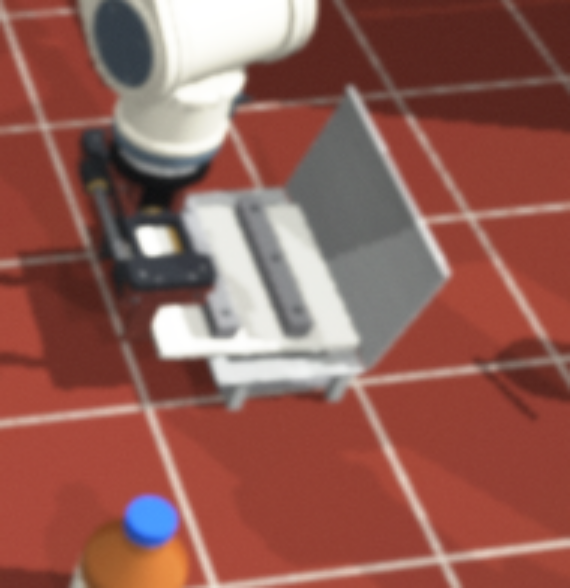

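```bash
python3 -m inch '[{"xyz":[0.25,0,-0.2],"spin":0},{"xyz":[0.28,0,-0.57],"spin":0},{"xyz":[0.35,0,-1.15],"spin":0},{"xyz":[0.45,0,-1.7],"spin":0},{"xyz":[0.55,0,-2.28],"spin":0},{"xyz":[0.65,0,-2.85],"spin":0},{"xyz":[0.76,0,-3.4],"spin":0},{"xyz":[0.76,0,-3.4],"spin":0}]'
python3 - <<'E'
from h import *
im,K,R,t=cam("scene"); cv2.imwrite("pics/s2.png",cv2.resize(im[90:300,330:520],None,fx=3,fy=3-.2)); st()
E
```

```text
t: 5.55
ee_pos: [483.0, 178.6, 83.7]
orientation: [2.256, 2.172, -0.011]
ft_force: [3.6, -18.4, 2.7]
width: 87.8
t 5.6 tcp [483.  178.5  83.5] x-axis [ 0.038  0.999 -0.012] z [ 0.   -0.01 -1.  ] w 88.0 F [  3.3 -18.1   2.2]
```

View pics/s2.png

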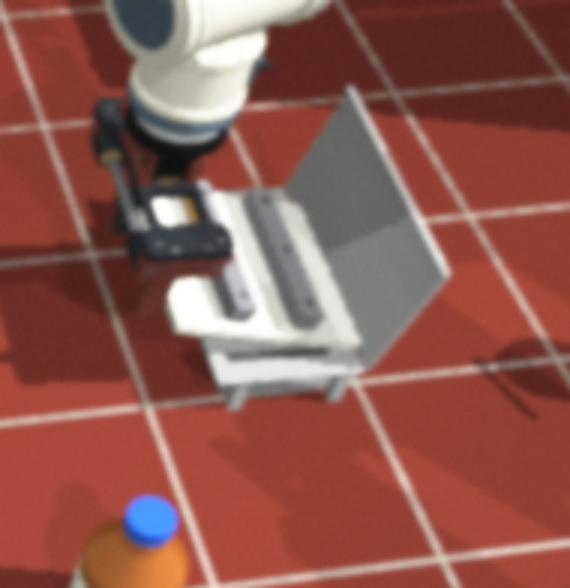

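```bash
python3 -m inch '[{"xyz":[0.34,0,-0.55],"spin":0},{"xyz":[0.48,0,-1.09],"spin":0},{"xyz":[0.65,0,-1.63],"spin":0},{"xyz":[0.84,0,-2.16],"spin":0},{"xyz":[1.05,0,-2.7],"spin":0},{"xyz":[1.28,0,-3.2],"spin":0},{"xyz":[1.52,0,-3.7],"spin":0},{"xyz":[1.78,0,-4.19],"spin":0},{"xyz":[2.05,0,-4.68],"spin":0},{"xyz":[2.34,0,-5.15],"spin":0},{"xyz":[2.34,0,-5.15],"spin":0}]'
python3 -m inch '[{"xyz":[0.45,0,-0.45],"spin":0},{"xyz":[0.8,0,-0.9],"spin":0},{"xyz":[1.15,0,-1.34],"spin":0},{"xyz":[1.5,0,-1.76],"spin":0},{"xyz":[1.9,0,-2.17],"spin":0},{"xyz":[2.28,0,-2.56],"spin":0},{"xyz":[2.7,0,-2.94],"spin":0},{"xyz":[3.1,0,-3.3],"spin":0},{"xyz":[3.1,0,-3.3],"spin":0}]'
```

```text
t: 6.7
ee_pos: [484.0, 200.4, 135.6]
orientation: [2.253, 2.17, -0.015]
ft_force: [0.7, -17.2, 9.6]
width: 88.1
t: 7.6
ee_pos: [485.4, 232.0, 168.6]
orientation: [2.252, 2.17, -0.014]
ft_force: [0.8, -4.7, 3.3]
width: 88.3
```

```bash
python3 -m inch '[{"xyz":[0.5,0,-0.35],"spin":0},{"xyz":[0.95,0,-0.68],"spin":0},{"xyz":[1.4,0,-1.0],"spin":0},{"xyz":[1.9,0,-1.29],"spin":0},{"xyz":[2.4,0,-1.56],"spin":0},{"xyz":[2.9,0,-1.83],"spin":0},{"xyz":[3.4,0,-2.06],"spin":0},{"xyz":[3.9,0,-2.3],"spin":0},{"xyz":[4.4,0,-2.5],"spin":0},{"xyz":[4.9,0,-2.69],"spin":0},{"xyz":[5.45,0,-2.85],"spin":0},{"xyz":[5.45,0,-2.85],"spin":0}]'
python3 -m inch '[{"xyz":[0.5,0,-0.15],"spin":0},{"xyz":[0.9,0,-0.3],"spin":0},{"xyz":[1.25,0,-0.4],"spin":0},{"xyz":[1.5,0,-0.45],"spin":0},{"xyz":[1.8,0,-0.45],"spin":0},{"xyz":[2.1,0,-0.45],"spin":0},{"xyz":[2.1,0,-0.45],"spin":0},{"xyz":[2.1,0,-0.45],"spin":0}]'
python3 - <<'E'
from h import *
im,K,R,t=cam("scene"); cv2.imwrite("pics/s3.png",cv2.resize(im[60:270,330:520],None,fx=3,fy=3-.2)); st()
E
```

```text
t: 8.8
ee_pos: [487.5, 287.7, 196.5]
orientation: [2.252, 2.171, -0.013]
ft_force: [-0.1, 0.2, -0.3]
width: 87.8
t: 9.6
ee_pos: [488.2, 308.9, 200.6]
orientation: [2.252, 2.171, -0.012]
ft_force: [0.3, -0.5, -0.3]
width: 87.8
t 9.65 tcp [488.2 308.8 200.6] x-axis [ 0.037  0.999 -0.015] z [ 0.   -0.02 -1.  ] w 87.3 F [0.2 1.  0.2]
```

View pics/s3.png

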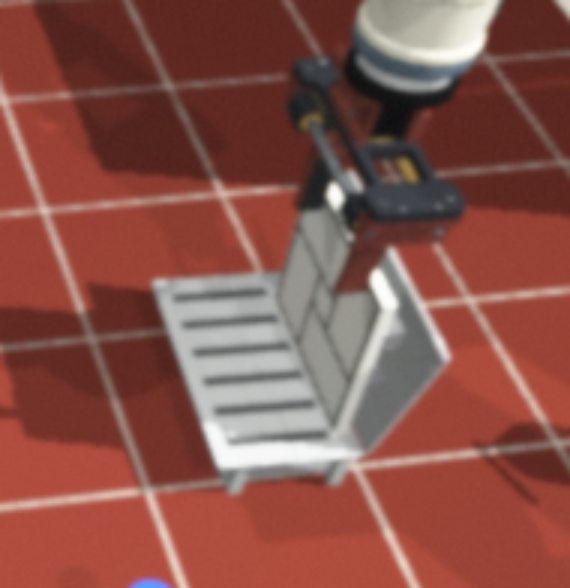

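```bash
python3 -m inch '[{"xyz":[0.5,0,0],"spin":0},{"xyz":[1,0,0],"spin":0},{"xyz":[1.5,0,0],"spin":0},{"xyz":[2,0,0],"spin":0},{"xyz":[2.3,0,0],"spin":0},{"xyz":[2.6,0,0],"spin":0},{"xyz":[2.6,0,0],"spin":0}]'
python3 -m inch '[{"xyz":[0.2,0,0],"spin":0},{"xyz":[0.4,0,0],"spin":0},{"xyz":[0.4,0,0],"spin":0}]'
```

```text
t: 10.35
ee_pos: [489.1, 335.3, 200.1]
orientation: [2.252, 2.172, -0.012]
ft_force: [0.1, -0.8, 0.3]
width: 88.1
t: 10.65
ee_pos: [489.2, 339.2, 199.9]
orientation: [2.251, 2.172, -0.013]
ft_force: [0.3, -1.3, -0.2]
width: 87.6
```

```bash
python3 -m inch '[{"xyz":[0.2,0,0],"spin":0},{"xyz":[0.4,0,0],"spin":0},{"xyz":[0.4,0,0],"spin":0}]';python3 -m inch '[{"xyz":[0.15,0,0],"spin":0},{"xyz":[0.3,0,0],"spin":0},{"xyz":[0.3,0,0],"spin":0}]'
```

```text
t: 10.95
ee_pos: [489.3, 343.3, 199.8]
orientation: [2.252, 2.172, -0.013]
ft_force: [-0.0, -1.8, -1.3]
width: 87.5
t: 11.25
ee_pos: [489.5, 346.6, 199.8]
orientation: [2.251, 2.172, -0.013]
ft_force: [0.2, -1.0, -0.6]
width: 87.7
```

```bash
python3 -m inch '[{"xyz":[-1,0,0],"spin":0},{"xyz":[-4,0,0],"spin":0},{"xyz":[-7,0,0],"spin":0},{"xyz":[-7,0,-4],"spin":0},{"xyz":[-7,0,-9],"spin":-8},{"xyz":[-7,0,-12],"spin":-92},{"xyz":[-7,0,-12],"spin":-92},{"xyz":[-7,0,-12],"spin":-92},{"xyz":[-7,0,-12],"spin":-92},{"xyz":[-7,0,-12],"spin":-92},{"xyz":[-7,0,-12],"spin":-92},{"xyz":[-7,0,-12],"spin":-92},{"xyz":[-7,0,-12],"spin":-92},{"xyz":[-7,0,-12],"spin":-92},{"xyz":[-7,0,-12],"spin":-92},{"xyz":[-7,0,-12],"spin":-92}]'
python3 - <<'E'
from h import *
st();im,K,R,t=cam("top"); im2,K2,R2,t2=cam("scene"); w,Kw,Rw,tw=cam("wrist"); np.savez("w2.npz",K=Kw,R=Rw,t=tw); cv2.imwrite("pics/w2raw.png",w)
a=cv2.resize(im[130:290,60:200],None,fx=2.6,fy=2.6);b=cv2.resize(w,(400,300));c=cv2.resize(im2[100:260,360:500],None,fx=2.6,fy=2.6)
o=np.zeros((600,800,3),np.uint8);o[:416,:364]=a;o[:300,400:]=b;o[300:600,430:794]=c[60:360];cv2.imwrite("pics/m1.png",o)
E
```

```text
t: 12.85
ee_pos: [486.6, 278.3, 321.1]
orientation: [0.0, 3.137, -0.023]
ft_force: [1.2, -0.5, 0.0]
width: 87.8
t 12.85 tcp [486.6 278.3 321.1] x-axis [-1.     0.    -0.004] z [ 0.   -0.01 -1.  ] w 87.8 F [ 1.2 -0.5  0. ]
```

View pics/m1.png

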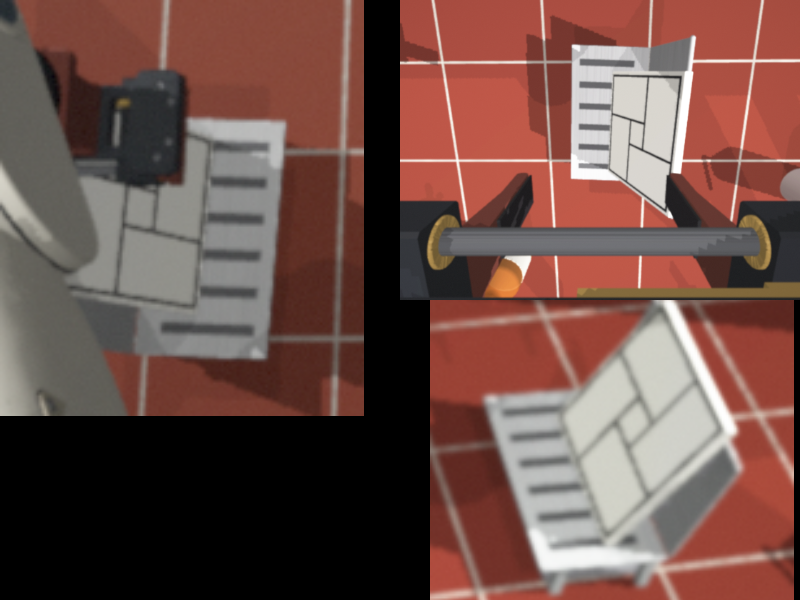

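Run:
```python
from h import *
d=np.load("w2.npz");K,R,t=d["K"],d["R"],d["t"]
print(np.round(ray([(396,106),(404,104),(371,293)],K,R,t,213),1)[:,:2].tolist())
w=cv2.imread("pics/w2raw.png");cv2.imwrite("pics/w2c.png",cv2.resize(w[40:310,230:450],None,fx=2.2,fy=2.2))
```

```text
[[415.3, 358.9], [414.0, 364.3], [560.0, 350.3]]
```

View pics/w2c.png

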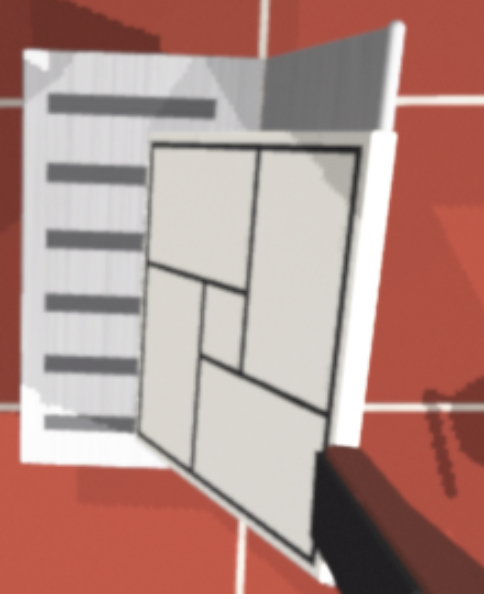

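Run:
```python
from h import *
d=np.load("w2.npz");K,R,t=d["K"],d["R"],d["t"]
print(np.round(ray([(396.4,100.5),(375.5,302.7)],K,R,t,213.4),1)[:,:2].tolist(),np.round(ray([(410,100.5),(392.7,242.3)],K,R,t,211.3),1)[:,:2].tolist())
go(488,360,260,177.6)
```

```text
[[411.6, 358.8], [568.4, 354.3]] [[411.6, 368.9], [517.3, 364.9]]
t 13.0 tcp [486.6 278.4 321. ] x-axis [-1.     0.004 -0.004] z [ 0.   -0.01 -1.  ] w 87.9 F [ 0.4 -0.1  0.3]
xyz [-0.08, 8.25, 5.98] spin 2.17 rows 3
```

```bash
python3 -m inch '[{"xyz":[-0.3,4,1],"spin":2.2},{"xyz":[-0.3,8,4],"spin":2.2},{"xyz":[-0.3,8,7],"spin":2.2},{"xyz":[-0.3,8,10],"spin":2.2},{"xyz":[-0.3,8,12],"spin":2.2},{"xyz":[-0.3,8,13.6],"spin":2.2},{"xyz":[-0.3,8,13.6],"spin":2.2},{"xyz":[-0.3,8,13.6],"spin":2.2}]'
python3 -m inch '[{"xyz":[0,0,0],"spin":0},{"xyz":[0,0,0],"spin":0},{"xyz":[0,0,0],"spin":0},{"xyz":[0,0,0],"spin":0},{"xyz":[0,0,0],"spin":0},{"xyz":[0,0,0],"spin":0},{"xyz":[0,0,0],"spin":0},{"xyz":[0,0,0],"spin":0}]' 0.72
```

```text
t: 13.8
ee_pos: [490.6, 356.4, 184.1]
orientation: [0.068, 3.137, -0.023]
ft_force: [0.2, -0.0, -0.1]
width: 87.9
t: 14.6
ee_pos: [490.6, 356.4, 184.0]
orientation: [0.068, 3.137, -0.023]
ft_force: [-0.8, -0.3, -0.2]
width: 27.1
```

```bash
python3 -m inch '[{"xyz":[0,-0.3,0],"spin":0},{"xyz":[0,-0.6,0],"spin":0},{"xyz":[0,-0.9,0],"spin":0},{"xyz":[0,-1.2,0],"spin":0},{"xyz":[0,-1.5,0],"spin":0},{"xyz":[0,-1.8,0],"spin":0},{"xyz":[0,-2.1,0],"spin":0},{"xyz":[0,-2.4,0],"spin":0},{"xyz":[0,-2.4,0],"spin":0}]' -
python3 -m inch '[{"xyz":[0,0,0],"spin":0},{"xyz":[0,0,0],"spin":0},{"xyz":[0,0,0],"spin":0},{"xyz":[0,0,0],"spin":0},{"xyz":[0,0,0],"spin":0},{"xyz":[0,0,0],"spin":0}]' 1
python3 - <<'E'
from h import *
st();im2,K2,R2,t2=cam("scene");cv2.imwrite("pics/s4.png",cv2.resize(im2[70:270,340:520],None,fx=3,fy=3))
E
```

```text
t: 15.5
ee_pos: [489.5, 331.9, 184.4]
orientation: [0.069, 3.137, -0.024]
ft_force: [0.2, 1.3, -0.3]
width: 24.6
t: 16.1
ee_pos: [489.4, 331.7, 184.3]
orientation: [0.069, 3.137, -0.025]
ft_force: [-0.2, -3.3, 3.9]
width: 14.6
t 16.1 tcp [489.4 331.7 184.3] x-axis [-0.999  0.044 -0.004] z [ 0.   -0.02 -1.  ] w 14.6 F [-0.2 -3.3  3.9]
```

View pics/s4.png

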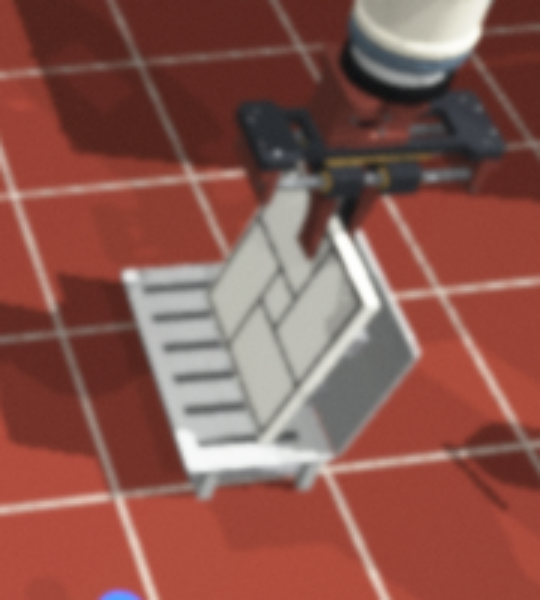

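```bash
python3 -m inch '[{"xyz":[0,0,0],"spin":0},{"xyz":[0,0,0],"spin":0},{"xyz":[0,0,0],"spin":0},{"xyz":[0,0,-0.4],"spin":0},{"xyz":[0,0,-0.8],"spin":0},{"xyz":[0,0,-1.4],"spin":0},{"xyz":[0,-0.5,-2],"spin":0},{"xyz":[0,-1,-3],"spin":0},{"xyz":[0,-1,-4],"spin":0},{"xyz":[0,-1,-5],"spin":0},{"xyz":[0,-1,-6],"spin":0},{"xyz":[0,-1,-6],"spin":0}]' 1
python3 -m inch '[{"xyz":[0,0,-1],"spin":0},{"xyz":[0,0,-3],"spin":0},{"xyz":[0,0,-5],"spin":0},{"xyz":[0,0,-7],"spin":0},{"xyz":[0,0,-9],"spin":0},{"xyz":[0,0,-10],"spin":0},{"xyz":[0,0,-10],"spin":0}]' 1
```

```text
t: 17.35
ee_pos: [489.7, 323.4, 246.5]
orientation: [0.069, 3.134, -0.021]
ft_force: [0.5, -0.4, -4.2]
width: 9.6
t: 18.05
ee_pos: [489.6, 325.2, 348.1]
orientation: [0.069, 3.132, -0.019]
ft_force: [0.4, -0.2, -3.8]
width: 10.1
```

Run:
```python
from h import *
go(625,268,348,87.6)
```

```text
t 18.05 tcp [489.6 325.2 348.1] x-axis [-0.999  0.044 -0.009] z [ 0.01 -0.01 -1.  ] w 10.1 F [ 0.4 -0.2 -3.8]
xyz [-13.77, -5.12, 0.2] spin 89.89 rows 11
```

```bash
python3 -m inch '[{"xyz":[-1.5,-0.5,0],"spin":8},{"xyz":[-3,-1,0],"spin":16},{"xyz":[-4.5,-1.5,0],"spin":24},{"xyz":[-6,-2,0],"spin":32},{"xyz":[-7.5,-2.5,0],"spin":40},{"xyz":[-9,-3,0],"spin":48},{"xyz":[-10.5,-3.5,0],"spin":56},{"xyz":[-12,-4,0],"spin":64},{"xyz":[-13,-4.5,0],"spin":72},{"xyz":[-13.8,-5.1,0],"spin":80},{"xyz":[-13.8,-5.1,0],"spin":88},{"xyz":[-13.8,-5.1,0],"spin":89.9},{"xyz":[-13.8,-5.1,0],"spin":89.9},{"xyz":[-13.8,-5.1,0],"spin":89.9}]'
python3 - <<'E'
from h import *
go(608,268,190,87.6)
im2,K2,R2,t2=cam("scene");im,_,_,_=cam("top");cv2.imwrite("pics/s5.png",np.hstack([cv2.resize(im2[50:330,330:540],(420,560)),cv2.resize(im[80:300,60:240],(370,560))]))
E
```

```text
t: 19.45
ee_pos: [624.8, 268.1, 348.7]
orientation: [2.256, 2.166, -0.006]
ft_force: [-0.1, -0.1, -3.7]
width: 9.7
t 19.45 tcp [624.8 268.1 348.7] x-axis [ 0.041  0.999 -0.013] z [ 0.01 -0.01 -1.  ] w 9.7 F [-0.1 -0.1 -3.7]
xyz [0.12, -1.8, 15.86] spin 0.06 rows 4
```

View pics/s5.png

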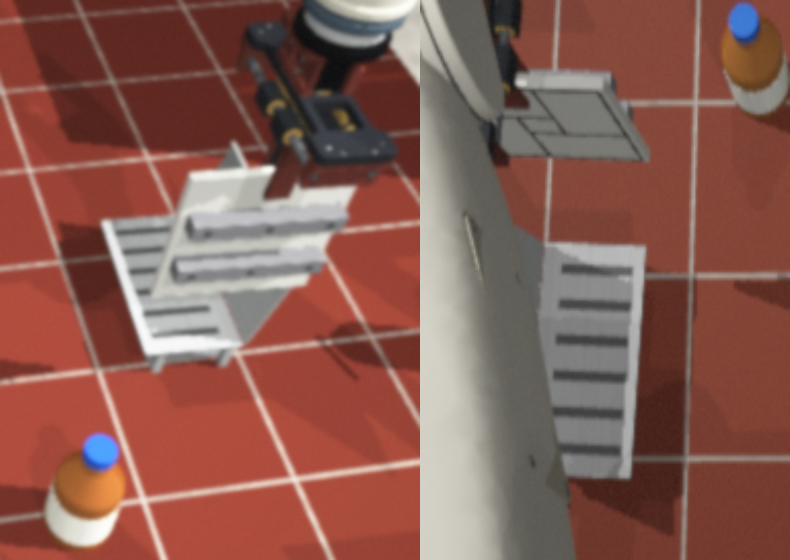

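```bash
python3 -m inch '[{"xyz":[0.1,-0.8,2],"spin":0},{"xyz":[0.1,-1.6,5],"spin":0},{"xyz":[0.1,-1.6,8],"spin":0},{"xyz":[0.1,-1.6,11],"spin":0},{"xyz":[0.1,-1.6,14],"spin":0},{"xyz":[0.1,-1.6,16.5],"spin":0},{"xyz":[0.1,-1.6,18.5],"spin":0},{"xyz":[0.1,-1.6,19.5],"spin":0},{"xyz":[0.1,-1.6,19.5],"spin":0},{"xyz":[0.1,-1.6,19.5],"spin":0}]'
python3 -m inch '[{"xyz":[0,0,0.3],"spin":0},{"xyz":[0,0,0.6],"spin":0},{"xyz":[0,0,0.9],"spin":0},{"xyz":[0,0,0.9],"spin":0}]'
```

```text
t: 20.55
ee_pos: [611.2, 267.7, 155.0]
orientation: [2.256, 2.165, -0.003]
ft_force: [0.0, 0.2, -3.2]
width: 9.6
t: 20.95
ee_pos: [611.0, 267.5, 145.8]
orientation: [2.256, 2.166, -0.004]
ft_force: [-0.7, 0.4, -3.5]
width: 10.0
```

```bash
python3 -m inch '[{"xyz":[0,0,0.2],"spin":0},{"xyz":[0,0,0.4],"spin":0},{"xyz":[0,0,0.4],"spin":0}]';python3 -m inch '[{"xyz":[0,0,0.2],"spin":0},{"xyz":[0,0,0.4],"spin":0},{"xyz":[0,0,0.4],"spin":0}]';python3 -m inch '[{"xyz":[0,0,0.15],"spin":0},{"xyz":[0,0,0.3],"spin":0},{"xyz":[0,0,0.3],"spin":0}]'
```

```text
t: 21.25
ee_pos: [610.8, 267.3, 141.4]
orientation: [2.256, 2.166, -0.005]
ft_force: [0.2, -0.0, -3.7]
width: 9.8
t: 21.55
ee_pos: [611.8, 266.9, 139.3]
orientation: [2.255, 2.165, -0.003]
ft_force: [-2.1, -3.3, 8.7]
width: 9.5
t: 21.85
ee_pos: [612.7, 266.5, 139.1]
orientation: [2.254, 2.164, -0.001]
ft_force: [-4.4, -5.2, 14.6]
width: 9.7
```

```bash
python3 -m inch '[{"xyz":[0,0,-0.1],"spin":0},{"xyz":[0,0,-0.1],"spin":0},{"xyz":[0,0,-0.1],"spin":0},{"xyz":[0,0,-0.1],"spin":0},{"xyz":[0,0,-0.1],"spin":0}]' 0.75; python3 -m inch '[{"xyz":[1,0,0],"spin":0},{"xyz":[2,0,0],"spin":0},{"xyz":[3,0,0],"spin":0},{"xyz":[4,0,0],"spin":0},{"xyz":[4,0,0],"spin":0}]' 0.75
python3 - <<'E'
from h import *
st();im2,K2,R2,t2=cam("scene");w,_,_,_=cam("wrist");cv2.imwrite("pics/s6.png",np.hstack([cv2.resize(im2[50:270,340:520],(420,513)),cv2.resize(w[:,90:460],(380,513))]))
E
```

```text
t: 22.35
ee_pos: [612.6, 266.6, 139.7]
orientation: [2.254, 2.164, -0.001]
ft_force: [0.6, -0.2, -0.8]
width: 22.1
t: 22.85
ee_pos: [614.2, 308.4, 139.2]
orientation: [2.252, 2.166, -0.0]
ft_force: [0.1, 0.2, 0.3]
width: 21.7
t 22.85 tcp [614.2 308.4 139.2] x-axis [ 0.039  0.999 -0.012] z [ 0.01 -0.01 -1.  ] w 21.7 F [0.1 0.2 0.3]
```

View pics/s6.png

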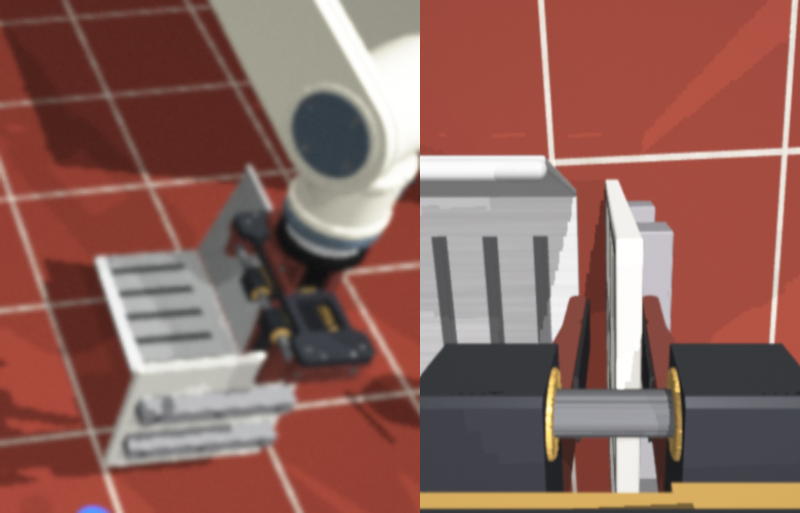

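```bash
python3 -m inch '[{"xyz":[0,-0.35,0],"spin":0},{"xyz":[0,-0.75,0],"spin":0},{"xyz":[0,-1.15,0],"spin":0},{"xyz":[0,-1.55,0],"spin":0},{"xyz":[0,-1.95,0],"spin":0},{"xyz":[0,-2.35,0],"spin":0},{"xyz":[0,-2.75,0],"spin":0},{"xyz":[0,-2.95,0],"spin":0},{"xyz":[0,-2.95,0],"spin":0}]' 0
python3 - <<'E'
from h import *
st();im2,K2,R2,t2=cam("scene");w,_,_,_=cam("wrist");cv2.imwrite("pics/s7.png",np.hstack([cv2.resize(im2[50:270,340:520],(420,513)),cv2.resize(w[:,90:460],(380,513))]))
E
```

```text
t: 23.85
ee_pos: [584.3, 308.2, 138.8]
orientation: [2.253, 2.165, -0.002]
ft_force: [0.7, -0.9, 0.5]
width: 87.0
t 23.85 tcp [584.3 308.2 138.8] x-axis [ 0.04   0.999 -0.013] z [ 0.01 -0.01 -1.  ] w 87.0 F [ 0.7 -0.9  0.5]
```

View pics/s7.png

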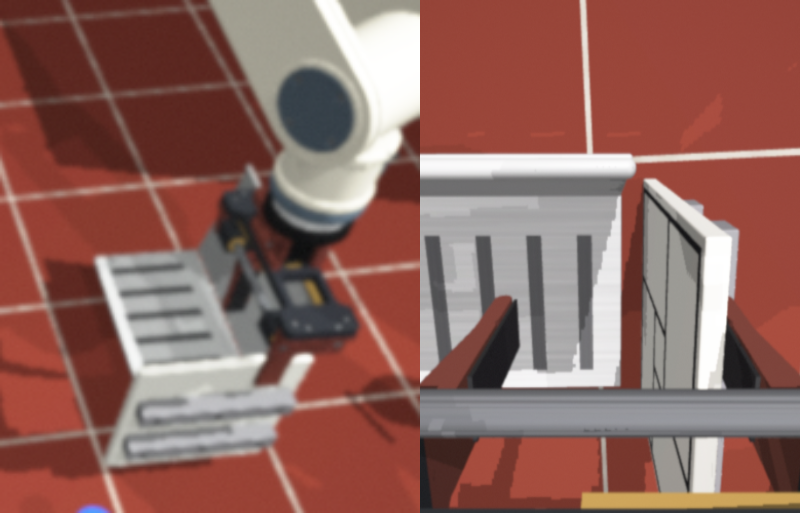

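```bash
python3 -m inch '[{"xyz":[0,0.35,0],"spin":0},{"xyz":[0,0.75,0],"spin":0},{"xyz":[0,1.15,0],"spin":0},{"xyz":[0,1.55,0],"spin":0},{"xyz":[0,1.95,0],"spin":0},{"xyz":[0,2.35,0],"spin":0},{"xyz":[0,2.75,0],"spin":0},{"xyz":[0,3.15,0],"spin":0},{"xyz":[0,3.6,0],"spin":0},{"xyz":[0,3.6,0],"spin":0},{"xyz":[0,3.6,0],"spin":0}]' 0.8
python3 -m inch '[{"xyz":[0,-0.05,0],"spin":0},{"xyz":[0,-0.45,0],"spin":0},{"xyz":[0,-0.85,0],"spin":0},{"xyz":[0,-1.25,0],"spin":0},{"xyz":[0,-1.65,0],"spin":0},{"xyz":[0,-2.05,0],"spin":0},{"xyz":[0,-2.45,0],"spin":0},{"xyz":[0,-2.85,0],"spin":0},{"xyz":[0,-3.25,0],"spin":0},{"xyz":[0,-3.4,0],"spin":0}]' 0
python3 - <<'E'
from h import *
st();im2,K2,R2,t2=cam("scene");w,_,_,_=cam("wrist")
cv2.imwrite("pics/w8.png",w)
g=cv2.cvtColor(w,cv2.COLOR_BGR2GRAY)
a=cv2.imread("pics/s7.png")
# rows of previous & current wrist near the lip top: column where board top white starts/ends
for y in (200,220,240,260): print(y,[int(v) for v in w[y,240:420:6].min(1)])
E
```

```text
t: 25.05
ee_pos: [620.7, 306.7, 139.2]
orientation: [2.253, 2.165, -0.001]
ft_force: [-0.6, 0.0, -0.0]
width: 17.8
t: 26.05
ee_pos: [586.2, 308.1, 138.8]
orientation: [2.253, 2.165, -0.002]
ft_force: [-0.2, -0.2, -0.9]
width: 87.9
t 26.05 tcp [586.2 308.1 138.8] x-axis [ 0.04   0.999 -0.013] z [ 0.01 -0.01 -1.  ] w 87.9 F [-0.2 -0.2 -0.9]
200 [127, 81, 81, 168, 169, 226, 233, 215, 55, 36, 36, 97, 149, 152, 150, 81, 150, 149, 119, 32, 57, 121, 253, 253, 253, 253, 188, 59, 59, 59]
220 [150, 82, 81, 164, 206, 230, 229, 211, 53, 38, 38, 108, 150, 150, 151, 97, 151, 150, 143, 119, 76, 186, 254, 254, 254, 254, 164, 59, 58, 58]
240 [159, 82, 80, 231, 231, 231, 231, 211, 37, 36, 36, 110, 86, 150, 150, 127, 151, 149, 150, 152, 45, 217, 250, 250, 253, 207, 91, 58, 58, 58]
260 [168, 81, 116, 233, 233, 233, 233, 209, 41, 43, 39, 114, 151, 113, 149, 144, 151, 152, 151, 151, 74, 252, 253, 254, 255, 48, 61, 60, 59, 59]
```

Run:
```python
from h import *
w=cv2.imread("pics/w8.png"); i=ctrl.camera_info("wrist");o=ctrl.get_obs()
T=np.eye(4);T[:3,:3]=Ro.from_rotvec(o["orientation"]).as_matrix();T[:3,3]=o["ee_pos"];W=np.linalg.inv(T@np.array(i["hand_eye"]));K=np.array(i["camera_matrix"])
for y in (215,240,260,280):
    r=w[y,340:420].min(1).astype(int); s=np.where(r>180)[0]; s=s[s>5]; print(y,340+s[0],340+s[-1],np.round(ray([(340+s[0],y),(340+s[-1],y)],K,W[:3,:3],W[:3,3],165),1).tolist())
r=w[200];print([(x,int(r[x].min())) for x in range(395,520,4)])
```

```text
215 367 395 [[621.7, 338.1, 165.0], [632.5, 337.6, 165.0]]
240 366 393 [[621.6, 327.9, 165.0], [632.2, 327.4, 165.0]]
260 364 387 [[621.0, 319.5, 165.0], [630.2, 319.1, 165.0]]
280 363 385 [[620.8, 310.8, 165.0], [629.7, 310.4, 165.0]]
[(395, 189), (399, 100), (403, 60), (407, 59), (411, 59), (415, 59), (419, 60), (423, 60), (427, 59), (431, 60), (435, 59), (439, 59), (443, 59), (447, 61), (451, 60), (455, 61), (459, 59), (463, 60), (467, 60), (471, 204), (475, 107), (479, 58), (483, 59), (487, 59), (491, 59), (495, 60), (499, 59), (503, 59), (507, 60), (511, 58), (515, 59), (519, 63)]
```

```bash
python3 -m inch '[{"xyz":[0,0.35,0],"spin":0},{"xyz":[0,0.7,0],"spin":0},{"xyz":[0,1.05,0],"spin":0},{"xyz":[0,1.4,0],"spin":0},{"xyz":[0,1.75,0],"spin":0},{"xyz":[0,2.1,0],"spin":0},{"xyz":[0,2.45,0],"spin":0},{"xyz":[0,2.75,0],"spin":0},{"xyz":[0,2.75,0],"spin":0},{"xyz":[0,2.75,0],"spin":0},{"xyz":[0,2.75,0],"spin":0},{"xyz":[0,2.75,0],"spin":0},{"xyz":[0,2.75,0],"spin":0}]' 1
python3 -m inch '[{"xyz":[0,-0.3,-0.05],"spin":0},{"xyz":[0,-0.6,-0.05],"spin":0},{"xyz":[0,-0.9,-0.05],"spin":0},{"xyz":[0,-1.1,-0.05],"spin":0},{"xyz":[0,-1.1,-0.05],"spin":0}]' 1
```

```text
t: 27.45
ee_pos: [613.6, 307.0, 139.1]
orientation: [2.253, 2.165, -0.002]
ft_force: [-0.7, 0.4, 1.0]
width: 9.8
t: 27.95
ee_pos: [602.0, 307.5, 139.2]
orientation: [2.253, 2.166, -0.003]
ft_force: [-0.3, -0.4, -3.3]
width: 10.1
```

```bash
python3 -m inch '[{"xyz":[0,0,0.1],"spin":0},{"xyz":[0,0,0.15],"spin":0}]' 1; python3 -m inch '[{"xyz":[0,0,0],"spin":0},{"xyz":[0,0,0],"spin":0},{"xyz":[0,0,0],"spin":0},{"xyz":[0,0,0],"spin":0},{"xyz":[0,0.3,0],"spin":0},{"xyz":[0,0.6,0],"spin":0},{"xyz":[0,1.0,0],"spin":0},{"xyz":[0,1.0,0],"spin":0},{"xyz":[0,1.0,0],"spin":0}]' 0.77
python3 -m inch '[{"xyz":[0,-0.05,0],"spin":0},{"xyz":[0,-0.45,0],"spin":0},{"xyz":[0,-0.85,0],"spin":0},{"xyz":[0,-1.25,0],"spin":0},{"xyz":[0,-1.65,0],"spin":0},{"xyz":[0,-2.05,0],"spin":0},{"xyz":[0,-2.45,0],"spin":0},{"xyz":[0,-2.85,0],"spin":0},{"xyz":[0,-3.25,0],"spin":0},{"xyz":[0,-3.3,0],"spin":0}]' 0
cat >> h.py <<'E'
def lipx(z=165,save=None,rows=(215,240,260,280)):
    w,K,R,t=cam("wrist")
    if save: cv2.imwrite(save,w)
    for y in rows:
        r=w[y,330:560].min(1).astype(int); s=np.where(r>180)[0]
        if len(s): print(y,330+s[0],330+s[-1],np.round(ray([(330+s[0],y),(330+s[-1],y)],K,R,t,z),1).tolist())
E
python3 - <<'E'
from h import *
st(); lipx(165,"pics/w9.png")
E
```

```text
t: 28.15
ee_pos: [602.6, 307.7, 139.0]
orientation: [2.253, 2.165, -0.001]
ft_force: [-2.4, -0.6, 8.8]
width: 9.8
t: 29.05
ee_pos: [612.7, 307.2, 139.1]
orientation: [2.253, 2.165, -0.001]
ft_force: [1.8, 0.2, -0.3]
width: 20.4
t: 30.05
ee_pos: [579.2, 308.6, 138.7]
orientation: [2.253, 2.166, -0.002]
ft_force: [0.3, -0.5, 1.3]
width: 88.0
t 30.05 tcp [579.2 308.6 138.7] x-axis [ 0.04   0.999 -0.012] z [ 0.01 -0.01 -1.  ] w 88.0 F [ 0.3 -0.5  1.3]
215 367 480 [[614.5, 338.5, 165.0], [657.8, 336.6, 165.0]]
240 366 477 [[614.3, 328.3, 165.0], [657.8, 326.4, 165.0]]
260 364 475 [[613.7, 319.9, 165.0], [657.9, 318.0, 165.0]]
280 363 473 [[613.5, 311.2, 165.0], [658.0, 309.2, 165.0]]
```

```bash
python3 -m inch '[{"xyz":[0,0,0.5],"spin":0},{"xyz":[0,0,1],"spin":0},{"xyz":[0,0,1.5],"spin":0},{"xyz":[0,0,2],"spin":0},{"xyz":[0,0,2.5],"spin":0},{"xyz":[0,0.4,2.8],"spin":0},{"xyz":[0,0.8,3],"spin":0},{"xyz":[0,1.2,3],"spin":0},{"xyz":[0,1.6,3.1],"spin":0},{"xyz":[0,2,3.2],"spin":0},{"xyz":[0,2.4,3.3],"spin":0},{"xyz":[0,2.8,3.4],"spin":0},{"xyz":[0,3.2,3.5],"spin":0},{"xyz":[0,3.2,3.5],"spin":0}]' 0
python3 - <<'E'
from h import *
st(); lipx(157,"pics/w10.png",(120,150,180,215,240,260))
E
```

```text
t: 31.5
ee_pos: [618.8, 308.9, 109.3]
orientation: [2.249, 2.161, 0.021]
ft_force: [7.9, 0.2, 19.7]
width: 87.6
t 31.5 tcp [618.8 308.9 109.3] x-axis [ 0.04   0.999 -0.006] z [ 0.03 -0.01 -1.  ] w 87.6 F [ 7.9  0.2 19.7]
120 452 456 [[673.4, 373.9, 157.0], [674.6, 373.9, 157.0]]
150 449 453 [[673.2, 364.9, 157.0], [674.5, 364.8, 157.0]]
180 447 451 [[673.3, 355.4, 157.0], [674.6, 355.4, 157.0]]
215 386 447 [[654.3, 344.8, 157.0], [674.3, 343.8, 157.0]]
240 351 445 [[643.0, 336.7, 157.0], [674.3, 335.2, 157.0]]
260 330 443 [[636.1, 330.0, 157.0], [674.2, 328.0, 157.0]]
```

```bash
python3 -m inch '[{"xyz":[0,0,-0.4],"spin":0},{"xyz":[0,0,-0.8],"spin":0},{"xyz":[0,0,-1],"spin":0},{"xyz":[0,0,-1],"spin":0}]' 0
python3 - <<'E'
from h import *
st(); im,K,R,t=cam("wrist"); cv2.imwrite("pics/w11.png",im); s,_,_,_=cam("scene")
cv2.imwrite("pics/v14.png",np.hstack([cv2.resize(s[70:270,340:500],(420,513)),cv2.resize(im[:,90:460],(380,513))]))
E
```

```text
t: 31.95
ee_pos: [617.9, 308.8, 118.8]
orientation: [2.249, 2.162, 0.019]
ft_force: [1.2, 0.3, 0.5]
width: 87.9
t 31.95 tcp [617.9 308.8 118.8] x-axis [ 0.04   0.999 -0.007] z [ 0.02 -0.01 -1.  ] w 87.9 F [1.2 0.3 0.5]
```

View pics/v14.png

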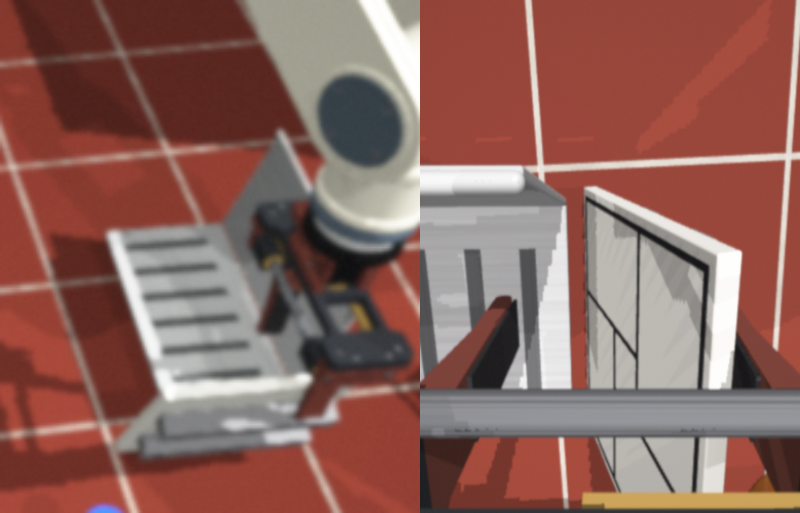

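```bash
python3 -m inch '[{"xyz":[0,0.3,0],"spin":0},{"xyz":[0,0.6,0],"spin":0},{"xyz":[0,0.9,0],"spin":0},{"xyz":[0,1.2,0],"spin":0},{"xyz":[0,1.5,0],"spin":0},{"xyz":[0,1.8,0.1],"spin":0},{"xyz":[0,2.1,0.2],"spin":0},{"xyz":[0,2.4,0.3],"spin":0},{"xyz":[0,2.7,0.5],"spin":0},{"xyz":[0,3,0.7],"spin":0},{"xyz":[0,3.3,0.9],"spin":0},{"xyz":[0,3.6,1.1],"spin":0},{"xyz":[0,3.6,1.1],"spin":0}]' 0
python3 - <<'E'
from h import *
st(); lipx(137,"pics/w12.png",(180,200,215,240,260))
E
```

```text
t: 33.35
ee_pos: [654.9, 307.3, 108.5]
orientation: [2.248, 2.161, 0.02]
ft_force: [1.6, 0.3, 1.6]
width: 87.5
t 33.35 tcp [654.9 307.3 108.5] x-axis [ 0.04   0.999 -0.006] z [ 0.03 -0.01 -1.  ] w 87.5 F [1.6 0.3 1.6]
180 400 403 [[701.3, 350.5, 137.0], [702.4, 350.5, 137.0]]
200 354 402 [[684.3, 343.7, 137.0], [702.4, 342.9, 137.0]]
215 376 401 [[692.8, 337.5, 137.0], [702.3, 337.0, 137.0]]
240 358 399 [[686.1, 327.7, 137.0], [702.0, 326.9, 137.0]]
260 330 391 [[675.3, 320.0, 137.0], [699.2, 318.8, 137.0]]
```

```bash
python3 -m inch '[{"xyz":[0.71,0.18,0],"spin":8},{"xyz":[1.41,0.45,0],"spin":16},{"xyz":[2.07,0.79,0],"spin":24},{"xyz":[2.7,1.2,0],"spin":32},{"xyz":[3.28,1.68,0],"spin":40},{"xyz":[3.79,2.21,0],"spin":48},{"xyz":[4.23,2.78,0],"spin":56},{"xyz":[4.58,3.38,0],"spin":64},{"xyz":[4.85,4.0,0],"spin":72},{"xyz":[5.02,4.64,0],"spin":80},{"xyz":[5.1,5.2,0],"spin":88},{"xyz":[5.1,5.2,0],"spin":88},{"xyz":[5.1,5.2,0],"spin":88}]' 0
python3 - <<'E'
from h import *
st(); im,K,R,t=cam("wrist"); cv2.imwrite("pics/w13.png",im); s,_,_,_=cam("scene")
cv2.imwrite("pics/v15.png",np.hstack([cv2.resize(s[70:270,340:500],(420,513)),cv2.resize(im[:,90:460],(380,513))]))
E
```

```text
t: 34.7
ee_pos: [708.2, 356.3, 109.4]
orientation: [3.134, -0.001, 0.038]
ft_force: [1.5, 0.3, 0.1]
width: 88.1
t 34.7 tcp [708.2 356.3 109.4] x-axis [ 1.    -0.001  0.025] z [ 0.02 -0.01 -1.  ] w 88.1 F [1.5 0.3 0.1]
```

View pics/v15.png

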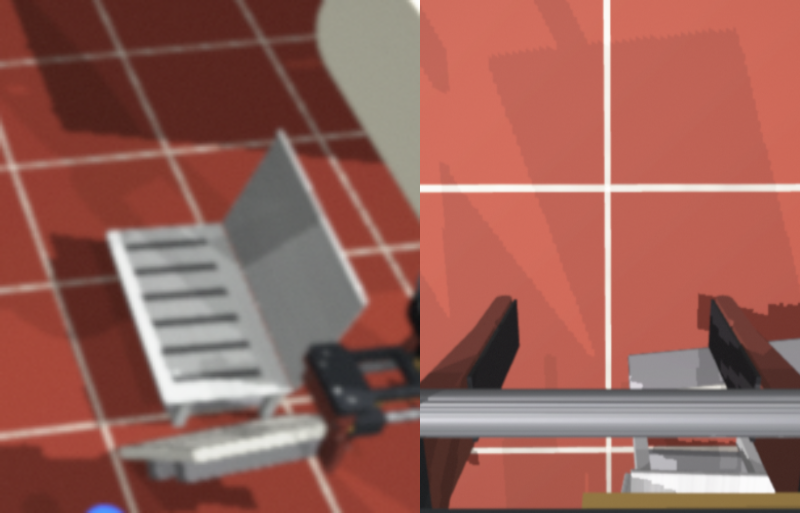

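```bash
python3 -m inch '[{"xyz":[0,0,0.4],"spin":0},{"xyz":[0,0,0.8],"spin":0},{"xyz":[0,0,1.2],"spin":0},{"xyz":[0.1,0,1.6],"spin":0},{"xyz":[0.2,0,2],"spin":0},{"xyz":[0.3,0,2.3],"spin":0},{"xyz":[0.4,0,2.6],"spin":0},{"xyz":[0.5,0,2.9],"spin":0},{"xyz":[0.6,0,3.1],"spin":0},{"xyz":[0.7,0,3.3],"spin":0},{"xyz":[0.8,0,3.5],"spin":0},{"xyz":[0.9,0,3.6],"spin":0},{"xyz":[1,0,3.7],"spin":0},{"xyz":[1,0,3.7],"spin":0}]' 0
```

```text
t: 36.2
ee_pos: [718.6, 356.0, 72.2]
orientation: [3.134, -0.003, 0.037]
ft_force: [2.9, 0.3, 1.6]
width: 87.7
```

```bash
python3 -m inch '[{"xyz":[0.15,0,0.3],"spin":0},{"xyz":[0.3,0,0.6],"spin":0},{"xyz":[0.45,0,0.9],"spin":0},{"xyz":[0.6,0,1.2],"spin":0},{"xyz":[0.75,0,1.5],"spin":0},{"xyz":[0.9,0,1.8],"spin":0},{"xyz":[1,0,2],"spin":0},{"xyz":[1,0,2],"spin":0}]' 0
python3 -m inch '[{"xyz":[0.15,0,0.3],"spin":0},{"xyz":[0.3,0,0.6],"spin":0},{"xyz":[0.45,0,0.9],"spin":0},{"xyz":[0.6,0,1.2],"spin":0},{"xyz":[0.75,0,1.5],"spin":0},{"xyz":[0.9,0,1.6],"spin":0},{"xyz":[1,0,1.8],"spin":0},{"xyz":[1,0,1.8],"spin":0}]' 0
python3 - <<'E'
from h import *
s,K,R,t=cam("scene"); cv2.imwrite("pics/s16.png",s)
m=cv2.inRange(cv2.cvtColor(s,cv2.COLOR_BGR2HSV),(0,0,120),(180,70,255)); m[:,:370]=0; m[:150]=0;m[290:]=0
for c in cv2.findContours(m,0,2)[0]:
    if cv2.contourArea(c)>60: print(cv2.boundingRect(c),cv2.approxPolyDP(c,2.5,True)[:,0].tolist())
E
```

```text
t: 37.0
ee_pos: [732.8, 356.1, 54.7]
orientation: [3.135, -0.002, 0.049]
ft_force: [10.6, 0.6, 7.5]
width: 87.9
t: 37.8
ee_pos: [745.0, 355.7, 37.2]
orientation: [3.135, -0.001, 0.053]
ft_force: [7.3, -0.7, 3.0]
width: 87.8
(472, 262, 88, 28) [[559, 277], [551, 278], [540, 262], [547, 279], [485, 288], [475, 286], [472, 289], [549, 280], [556, 289], [552, 280]]
(376, 156, 82, 134) [[416, 156], [380, 161], [401, 224], [409, 228], [406, 238], [382, 243], [376, 227], [397, 289], [385, 245], [416, 275], [456, 266], [451, 243], [457, 237], [449, 229], [455, 225], [448, 224], [451, 221], [424, 160]]
(469, 150, 91, 88) [[469, 150], [498, 205], [495, 214], [500, 226], [517, 236], [534, 234], [541, 221], [552, 214], [552, 205], [559, 200], [559, 150]]
(460, 150, 20, 40) [[460, 150], [478, 189], [472, 169]]
```

```bash
python3 -m inch '[{"xyz":[0.1,0,0],"spin":0},{"xyz":[0.2,0,0],"spin":0},{"xyz":[0.3,0,0],"spin":0},{"xyz":[0.4,0,0],"spin":0},{"xyz":[0.4,0,0],"spin":0}]' 0;python3 -m inch '[{"xyz":[0.1,0,0],"spin":0},{"xyz":[0.2,0,0],"spin":0},{"xyz":[0.3,0,0],"spin":0},{"xyz":[0.4,0,0],"spin":0},{"xyz":[0.4,0,0],"spin":0}]' 0
python3 - <<'E'
from h import *
s,K,R,t=cam("scene"); cv2.imwrite("pics/s17.png",s); w,K2,R2,t2=cam("wrist");cv2.imwrite("pics/w17.png",w)
m=cv2.inRange(cv2.cvtColor(s,cv2.COLOR_BGR2HSV),(0,0,100),(180,80,255)); 
for y in range(226,300,3): print(y,''.join('#' if m[y,x] else '.' for x in range(376,480,2)))
E
```

```text
t: 38.35
ee_pos: [748.5, 355.6, 36.8]
orientation: [3.135, -0.001, 0.052]
ft_force: [2.2, -0.7, -1.1]
width: 88.0
t: 38.85
ee_pos: [752.8, 355.6, 37.1]
orientation: [3.135, -0.001, 0.052]
ft_force: [2.5, 0.4, -2.2]
width: 87.9
226 #............###################.########...........
229 #...............###....#.........##..#..............
232 .#........#####.##...........#########..............
235 ###............##.....#################.............
238 ..#..........############################...........
241 ..##.######################################.........
244 ...#####################################............
247 ...####################################.............
250 ....#.#################################.............
253 .....#..###############################.............
256 .....#...##############################.............
259 .....##...##############################............
262 ......#....#############################............
265 .......#.....############################...........
268 .......#......############################..........
271 .......##......###########################..........
274 ........#........#####################..............
277 .........#........###############...................
280 .........#.........######.......................#...
283 ..........#......................................#..
286 ..........#.......................................#.
289 ...........#...................................#####
292 ...........#........................#########......#
295 ............#.............########..................
298 ............##.########.............................
```

Run:
```python
from h import *
i=ctrl.camera_info("scene");K,R,t=[np.array(i[k]) for k in("camera_matrix","R","t")]
for p in ((413,281),(384,243)):
  for z in (0,20,40,60,80): print(p,z,np.round(ray([p],K,R,t,z)[0],1))
```

```text
(413, 281) 0 [707.1 221.3   0. ]
(413, 281) 20 [717.5 213.1  20. ]
(413, 281) 40 [728.  204.8  40. ]
(413, 281) 60 [738.4 196.6  60. ]
(413, 281) 80 [748.8 188.3  80. ]
(384, 243) 0 [594.9 185.2   0. ]
(384, 243) 20 [607.6 177.7  20. ]
(384, 243) 40 [620.2 170.2  40. ]
(384, 243) 60 [632.9 162.7  60. ]
(384, 243) 80 [645.6 155.2  80. ]
```

```bash
python3 -m inch '[{"xyz":[0.05,0,0.3],"spin":0},{"xyz":[0.1,0,0.6],"spin":0},{"xyz":[0.2,0,0.9],"spin":0},{"xyz":[0.3,0,1.2],"spin":0},{"xyz":[0.4,0,1.5],"spin":0},{"xyz":[0.5,0,1.8],"spin":0},{"xyz":[0.6,0,2.1],"spin":0},{"xyz":[0.6,0,2.3],"spin":0},{"xyz":[0.6,0,2.3],"spin":0}]' 0;python3 -m inch '[{"xyz":[0.1,0,0],"spin":0},{"xyz":[0.2,0,0],"spin":0},{"xyz":[0.3,0,0],"spin":0},{"xyz":[0.4,0,0],"spin":0},{"xyz":[0.4,0,0],"spin":0}]' 0
```

```text
t: 39.85
ee_pos: [761.7, 355.5, 15.3]
orientation: [3.136, -0.0, 0.059]
ft_force: [7.8, 0.0, 2.1]
width: 87.6
t: 40.35
ee_pos: [765.5, 355.5, 15.1]
orientation: [3.135, -0.0, 0.058]
ft_force: [1.1, 0.4, -0.4]
width: 88.0
```

```bash
python3 -m inch '[{"xyz":[0.05,0,0.1],"spin":0},{"xyz":[0.1,0,0.2],"spin":0},{"xyz":[0.15,0,0.3],"spin":0},{"xyz":[0.2,0,0.4],"spin":0},{"xyz":[0.25,0,0.5],"spin":0},{"xyz":[0.3,0,0.5],"spin":0},{"xyz":[0.3,0,0.5],"spin":0}]' 0;python3 -m inch '[{"xyz":[0.05,0,0],"spin":0},{"xyz":[0.1,0,0],"spin":0},{"xyz":[0.15,0,0],"spin":0},{"xyz":[0.2,0,0],"spin":0},{"xyz":[0.25,0,0],"spin":0},{"xyz":[0.3,0,0],"spin":0},{"xyz":[0.35,0,0],"spin":0},{"xyz":[0.4,0,0],"spin":0},{"xyz":[0.4,0,0],"spin":0}]' 0
python3 - <<'E'
from h import *
s,K,R,t=cam("scene"); cv2.imwrite("pics/s18.png",s)
m=cv2.inRange(cv2.cvtColor(s,cv2.COLOR_BGR2HSV),(0,0,100),(180,80,255)); 
for y in range(235,310,3): print(y,''.join('#' if m[y,x] else '.' for x in range(376,480,2)))
for p in ((417,283),): print([np.round(ray([p],K,R,t,z)[0],0).tolist() for z in (20,40,60)])
E
```

```text
t: 41.05
ee_pos: [768.8, 355.4, 10.2]
orientation: [3.135, -0.0, 0.058]
ft_force: [0.8, -0.8, 0.2]
width: 87.7
t: 41.95
ee_pos: [772.8, 355.4, 10.4]
orientation: [3.135, -0.0, 0.058]
ft_force: [-0.3, 0.3, -0.2]
width: 87.8
235 ###........#############################............
238 ..#...###################################...........
241 ..##.#####################################..........
244 ...#..#####################################.........
247 ......######################################........
250 ....#..#####################################........
253 .....#..#####################################.......
256 .....#..######################################......
259 ......#..###############################............
262 ......#...#############################.............
265 .......#..#############################.............
268 .......#...############################.............
271 ........#...###########################.............
274 ........#...############################............
277 .........#...###########################............
280 .........#....###########################...........
283 ..........#....###########################..........
286 ..........#....###########################..........
289 ...........#....##########################..........
292 ...........#....#########################...........
295 ............#....#################..................
298 ............##...##########.........................
301 ........######....##................................
304 .............##.....................................
307 .....##.......#.....................................
[[724.0, 220.0, 20.0], [734.0, 212.0, 40.0], [744.0, 204.0, 60.0]]
```

```bash
python3 -m inch '[{"xyz":[1,0,0],"spin":0},{"xyz":[3,0,0],"spin":0},{"xyz":[3,0,-5],"spin":0},{"xyz":[3,0,-10],"spin":0},{"xyz":[3,0,-15],"spin":0},{"xyz":[-2,0,-20],"spin":0},{"xyz":[-7,0,-25],"spin":-10},{"xyz":[-12,-2,-29],"spin":-88},{"xyz":[-17,-5,-29],"spin":-88},{"xyz":[-19,-7,-29],"spin":-88},{"xyz":[-19,-7,-29],"spin":-88},{"xyz":[-19,-7,-29],"spin":-88},{"xyz":[-19,-7,-29],"spin":-88},{"xyz":[-19,-7,-29],"spin":-88},{"xyz":[-19,-7,-29],"spin":-88},{"xyz":[-19,-7,-29],"spin":-88},{"xyz":[-19,-7,-29],"spin":-88},{"xyz":[-19,-7,-29],"spin":-88}]' 0
python3 - <<'E'
from h import *
st()
s,K,R,t=cam("scene"); cv2.imwrite("pics/s19.png",s); w,K2,R2,t2=cam("wrist");cv2.imwrite("pics/w19.png",w); np.savez("w19.npz",K=K2,R=R2,t=t2)
tp,K3,R3,t3=cam("top");cv2.imwrite("pics/t19.png",tp)
print(np.round(ray([(412,302),(388,240)],K,R,t,30),0).tolist())
m=cv2.inRange(cv2.cvtColor(w,cv2.COLOR_BGR2HSV),(0,0,110),(180,70,255))
for y in range(0,330,10): print("%3d"%y,''.join('#' if m[y,x] else '.' for x in range(0,560,6)))
E
```

```text
t: 43.8
ee_pos: [572.7, 427.2, 293.1]
orientation: [2.238, 2.161, 0.036]
ft_force: [-0.3, 0.0, -0.4]
width: 88.0
t 43.8 tcp [572.7 427.2 293.1] x-axis [ 0.035  0.999 -0.004] z [ 0.04 -0.01 -1.  ] w 88.0 F [-0.3  0.  -0.4]
[[772.0, 190.0, 30.0], [607.0, 186.0, 30.0]]
  0 ...........................................#..........................#.......................
 10 ................#.....................................................#.......................
 20 ................#.....................................................#.......................
 30 ......................................................................#.......................
 40 ......................................................................#.......................
 50 .................#..........................#.........................#.......................
 60 .................#..........................#....................................#############
 70 ..................................###################.........................................
 80 ######...............................
[... 1733 characters left out ...]
.......
260 ........#################......###############################......###.......................
270 .....###################.......###############################........#..................#....
280 ..................###...........###.####.####.################...........................#....
290 ..................##............###.####.####.#################...............................
300 ..............................#.###.####.#######################..............................
310 .............................##.###.####.########.###############.............................
320 ..............................................................................................
```

Run:
```python
from h import *
go(690,190,330,90)
```

```text
t 43.95 tcp [572.5 427.1 292.9] x-axis [ 0.036  0.999 -0.004] z [ 0.04 -0.01 -1.  ] w 87.9 F [-0.4  0.9  0.9]
xyz [-23.29, 12.74, -3.14] spin -2.09 rows 6
```

```bash
python3 -m inch '[{"xyz":[-4,2.5,-3],"spin":-2},{"xyz":[-8,5,-3.1],"spin":-2},{"xyz":[-12,7,-3.1],"spin":-2},{"xyz":[-16,9,-3.1],"spin":-2},{"xyz":[-20,11,-3.1],"spin":-2},{"xyz":[-23.3,12.7,-3.1],"spin":-2},{"xyz":[-23.3,12.7,-3.1],"spin":-2},{"xyz":[-23.3,12.7,-3.1],"spin":-2}]' 0
python3 - <<'E'
from h import *
st()
w,K2,R2,t2=cam("wrist");cv2.imwrite("pics/w20.png",w); np.savez("w20.npz",K=K2,R=R2,t=t2)
m=cv2.inRange(cv2.cvtColor(w,cv2.COLOR_BGR2HSV),(0,0,110),(180,70,255))
for y in range(0,330,8): print("%3d"%y,''.join('#' if m[y,x] else '.' for x in range(100,460,4)))
E
```

```text
t: 44.75
ee_pos: [689.9, 189.1, 329.5]
orientation: [2.205, 2.196, 0.035]
ft_force: [-0.4, 0.2, 0.5]
width: 87.9
t 44.75 tcp [689.9 189.1 329.5] x-axis [ 0.004  1.    -0.005] z [ 0.04 -0.01 -1.  ] w 87.9 F [-0.4  0.2  0.5]
  0 ......................................................#...................................
  8 ......................................................#...................................
 16 ......................................................#...................................
 24 ####.........................####################.....#.#.................................
 32 ####################.#...################################.................................
 40 ####################.#.##################################.................................
 48 #####...#####..#####.#.##################################.................................
 56 #####...#####...####.####################################.................................
 64 #####...#####...####..#####################.##############................................
 72 ######..#####...##
[... 2412 characters left out ...]
...................................
280 ......................#..............................#.............................#......
288 ......................#..............................#.....#......###................#####
296 ###...................#..............................#....................................
304 ......................#...................................................................
312 ......................#...................................................................
320 ..........................................................................................
328 ..........................................................................................
```

```bash
cat >> h.py <<'E'
def quad(im,K,R,t,seed,z,lo=(0,0,105),hi=(180,75,255),k=3):
    """4 corners (world, plane z) of the bright component at pixel seed"""
    m=cv2.inRange(cv2.cvtColor(im,cv2.COLOR_BGR2HSV),lo,hi); m=cv2.morphologyEx(m,cv2.MORPH_CLOSE,np.ones((7,7)) if k>3 else np.ones((3,3))); m=cv2.erode(m,np.ones((3,3)))
    n,l=cv2.connectedComponents(m,connectivity=4); mm=cv2.dilate((l==l[seed[1],seed[0]]).astype(np.uint8),np.ones((3,3)))
    c=max(cv2.findContours(mm,0,2)[0],key=cv2.contourArea); h=cv2.convexHull(c)
    q=cv2.approxPolyN(h,4,ensure_convex=True)[0] if hasattr(cv2,"approxPolyN") else cv2.boxPoints(cv2.minAreaRect(c))
    return np.array(q,float),ray(q,K,R,t,z)
E
python3 - <<'E'
from h import *
d=np.load("w20.npz");K,R,t=d["K"],d["R"],d["t"];w=cv2.imread("pics/w20.png")
q,p=quad(w,K,R,t,(250,100),30)
print(q.round(0).tolist());print(p.round(1)[:,:2].tolist(),p.mean(0).round(1),[round(float(np.linalg.norm(p[i]-p[i-1])),1) for i in range(4)])
v=w.copy()
for a in q: cv2.circle(v,tuple(int(x) for x in a),3,(0,0,255),1)
cv2.imwrite("pics/w20v.png",cv2.resize(v[0:300,100:420],(640,600)))
E
```

```text
[[480.0, 193.0], [183.0, 244.0], [-170.0, 30.0], [508.0, -12.0]]
[[964.5, 150.6], [575.7, 86.8], [210.2, 343.3], [962.9, 389.0]] [678.3 242.4  30. ] [238.4, 393.9, 446.6, 754.1]
```

```bash
sed -i 's/m=cv2.erode(m,np.ones((3,3)))/e=cv2.erode(m,np.ones((k,k))); m=e/; s/.astype(np.uint8),np.ones((3,3)))/.astype(np.uint8),np.ones((k,k)))/; s/np.ones((7,7)) if k>3 else //' h.py
python3 - <<'E'
from h import *
d=np.load("w20.npz");K,R,t=d["K"],d["R"],d["t"];w=cv2.imread("pics/w20.png")
for k,lo in ((5,105),(7,105),(5,135),(7,135)):
    q,p=quad(w,K,R,t,(250,100),30,lo=(0,0,lo),k=k)
    print(k,lo,q.round(0).tolist(),p.round(1)[:,:2].tolist(),p.mean(0).round(1),[round(float(np.linalg.norm(p[i]-p[i-1])),1) for i in range(4)])
g=cv2.cvtColor(w,cv2.COLOR_BGR2GRAY)
for y in (60,100,140): print(y,g[y,170:205].tolist())
E
```

```text
5 105 [[333.0, 197.0], [0.0, 133.0], [0.0, 20.0], [327.0, 17.0]] [[771.7, 147.7], [369.8, 231.4], [394.1, 354.0], [757.5, 358.3]] [573.3 272.9  30. ] [211.1, 410.5, 125.0, 363.5]
7 105 [[333.0, 197.0], [0.0, 133.0], [0.0, 20.0], [327.0, 17.0]] [[771.7, 147.7], [369.8, 231.4], [394.1, 354.0], [757.5, 358.3]] [573.3 272.9  30. ] [211.1, 410.5, 125.0, 363.5]
5 135 [[331.0, 162.0], [199.0, 172.0], [179.0, 19.0], [327.0, 17.0]] [[767.6, 193.0], [602.3, 182.0], [590.5, 355.7], [757.5, 358.3]] [679.5 272.3  30. ] [165.7, 165.7, 174.0, 167.0]
7 135 [[331.0, 162.0], [199.0, 172.0], [179.0, 19.0], [327.0, 17.0]] [[767.6, 193.0], [602.3, 182.0], [590.5, 355.7], [757.5, 358.3]] [679.5 272.3  30. ] [165.7, 165.7, 174.0, 167.0]
60 [186, 187, 187, 186, 186, 186, 187, 183, 160, 101, 52, 41, 39, 41, 72, 145, 214, 222, 202, 128, 76, 133, 208, 224, 225, 225, 224, 225, 227, 230, 236, 238, 238, 238, 238]
100 [187, 188, 188, 187, 187, 187, 187, 188, 185, 172, 129, 86, 71, 71, 66, 52, 41, 37, 40, 65, 138, 212, 222, 203, 129, 76, 135, 209, 227, 232, 235, 238, 238, 238, 239]
140 [56, 56, 57, 60, 71, 96, 111, 109, 92, 71, 72, 82, 82, 80, 79, 77, 76, 77, 77, 76, 71, 54, 46, 46, 70, 145, 224, 235, 223, 155, 92, 148, 225, 237, 238]
```

```bash
cat > outl.py <<'E'
from h import *
def inner(w,K,R,t,Z=30):
    """taped cells as seen by contours of pale faces between dark tape"""
    g=cv2.cvtColor(w,cv2.COLOR_BGR2GRAY); m=cv2.inRange(g,175,255)
    m=cv2.erode(m,np.ones((2,2)))
    for c in cv2.findContours(m,cv2.RETR_CCOMP,2)[0]:
        a=cv2.contourArea(c)
        if a<300: continue
        r=cv2.minAreaRect(c); p=ray(cv2.boxPoints(r),K,R,t,Z); s=np.linalg.norm(np.diff(p[:3],axis=0),axis=1)
        if 20<min(s) and max(s)<110:
            M=cv2.moments(c); cc=ray([(M["m10"]/M["m00"],M["m01"]/M["m00"])],K,R,t,Z)[0]
            e=p[1]-p[0] if s[0]>s[1] else p[2]-p[1]
            print("px",np.round(r[0]),"c",np.round(cc[:2],1),"size",np.round(s,0),"long ang",round(float(np.degrees(np.arctan2(e[1],e[0]))%180),1))
E
python3 - <<'E'
from outl import *
d=np.load("w20.npz");K,R,t=d["K"],d["R"],d["t"];w=cv2.imread("pics/w20.png")
p=ray([(331,162),(199,172),(181,28),(327,17)],K,R,t,30); print(p.round(1)[:,:2].tolist(),p.mean(0).round(1),[round(float(np.linalg.norm(p[i]-p[i-1])),1) for i in range(4)])
inner(w,K,R,t)
E
```

```text
[[767.6, 193.0], [602.3, 182.0], [592.0, 346.4], [757.5, 358.3]] [679.9 269.9  30. ] [165.7, 165.7, 164.7, 165.9]
px [287. 136.] c [712.6 225.9] size [89. 55.] long ang 4.0
px [223. 125.] c [635.  239.2] size [54. 90.] long ang 93.9
px [260.  98.] c [680.  270.4] size [30. 31.] long ang 94.1
px [231.  57.] c [647.4 315.9] size [89. 55.] long ang 4.0
px [298.  68.] c [724.8 304.6] size [54. 90.] long ang 95.9
```

View pics/w20v.png

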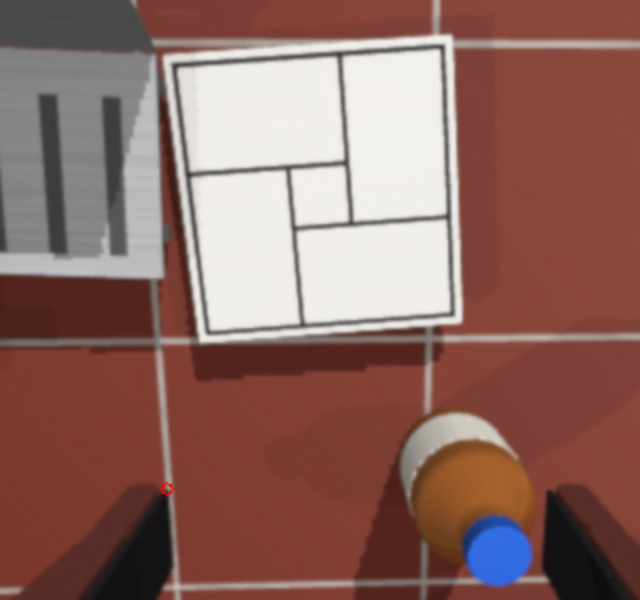

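Run:
```python
from h import *
go(510,-370,400,90)
```

```text
t 44.8 tcp [689.5 190.1 329.5] x-axis [ 0.002  1.    -0.005] z [ 0.04 -0.01 -1.  ] w 87.6 F [0.1 0.  0.3]
xyz [-56.09, -17.55, -7.41] spin -0.14 rows 12
```

```bash
python3 -m inch '[{"xyz":[-5,-1.5,-3],"spin":0},{"xyz":[-10,-3,-5],"spin":0},{"xyz":[-15,-4.5,-6],"spin":0},{"xyz":[-20,-6,-7],"spin":0},{"xyz":[-25,-7.5,-7.4],"spin":0},{"xyz":[-30,-9,-7.4],"spin":0},{"xyz":[-35,-10.5,-7.4],"spin":0},{"xyz":[-40,-12,-7.4],"spin":0},{"xyz":[-45,-13.5,-7.4],"spin":0},{"xyz":[-50,-15,-7.4],"spin":0},{"xyz":[-54,-17,-7.4],"spin":0},{"xyz":[-56,-17.5,-7.4],"spin":0},{"xyz":[-56,-17.5,-7.4],"spin":0},{"xyz":[-56,-17.5,-7.4],"spin":0}]' 0
cat >> h.py <<'E'
def cartons(w,K,R,t,z=45,V=150):
    m=cv2.inRange(cv2.cvtColor(w,cv2.COLOR_BGR2HSV),(0,0,V),(180,60,255)); m=cv2.morphologyEx(m,cv2.MORPH_CLOSE,np.ones((9,9))); m=cv2.morphologyEx(m,cv2.MORPH_OPEN,np.ones((9,9))); out=[]
    for c in cv2.findContours(m,0,2)[0]:
        r=cv2.minAreaRect(c); p=ray(cv2.boxPoints(r),K,R,t,z); s=np.linalg.norm(np.diff(p[:3],axis=0),axis=1)
        if 40<min(s)<75 and 75<max(s)<115:
            e=p[1]-p[0] if s[0]>s[1] else p[2]-p[1]; a=float(np.degrees(np.arctan2(e[1],e[0]))%180)
            print("px",np.round(r[0]),"c",p.mean(0)[:2].round(1),"size",s.round(0),"long ang",round(a,1),"fill",round(cv2.contourArea(c)/(r[1][0]*r[1][1]),2)); out.append((p.mean(0),a))
    return out
E
python3 - <<'E'
from h import *
st();w,K,R,t=cam("wrist");cv2.imwrite("pics/w21.png",w);np.savez("w21.npz",K=K,R=R,t=t)
for V in (150,190): cartons(w,K,R,t,45,V)
print("scene");s,K,R,t=cam("scene");cartons(s,K,R,t,45,190)
print("top");s,K,R,t=cam("top");cartons(s,K,R,t,45,190)
E
```

```text
t: 46.2
ee_pos: [510.7, -368.6, 399.7]
orientation: [2.204, 2.197, 0.036]
ft_force: [-0.1, 0.0, -0.2]
width: 87.8
t 46.2 tcp [ 510.7 -368.6  399.7] x-axis [ 0.003  1.    -0.004] z [ 0.04 -0.   -1.  ] w 87.8 F [-0.1  0.  -0.2]
px [334. 162.] c [ 602.6 -373.1] size [59. 91.] long ang 165.1 fill 0.8
px [184. 152.] c [ 395.2 -356.6] size [90. 56.] long ang 179.7 fill 0.83
px [334.  46.] c [ 597.9 -222.1] size [88. 68.] long ang 0.3 fill 0.81
px [190.  36.] c [ 412.7 -211.1] size [58. 94.] long ang 166.4 fill 0.79
px [334. 163.] c [ 602.2 -374.9] size [54. 90.] long ang 164.9 fill 0.71
px [185. 152.] c [ 395.9 -357.3] size [86. 55.] long ang 179.7 fill 0.74
px [336.  50.] c [ 599.4 -227.1] size [89. 55.] long ang 2.8 fill 0.79
px [191.  38.] c [ 413.7 -213. ] size [54. 88.] long ang 167.2 fill 0.73
scene
px [218. 328.] c [ 775.2 -229.1] size [104.  68.] long ang 81.4 fill 0.57
top
px [283. 394.] c [ 88.9 -50.7] size [103.  51.] long ang 90.1 fill 0.78
px [352. 248.] c [ 414.9 -212.4] size [91. 56.] long ang 166.0 fill 0.9
px [355. 172.] c [ 600.6 -226.8] size [57. 91.] long ang 2.7 fill 0.91
px [417. 170.] c [ 603.8 -374.2] size [91. 57.] long ang 164.9 fill 0.91
```

```bash
python3 -m inch '[{"xyz":[5,0,0],"spin":0},{"xyz":[10,0,0],"spin":0},{"xyz":[15,0,2],"spin":0},{"xyz":[20,0,6],"spin":0},{"xyz":[25,0,11],"spin":0},{"xyz":[30,0,16],"spin":0},{"xyz":[34,0,21],"spin":0},{"xyz":[36,0,26],"spin":0},{"xyz":[36,0,31],"spin":0},{"xyz":[36,0,35],"spin":0},{"xyz":[36,0,38],"spin":0},{"xyz":[36,0,38.9],"spin":0},{"xyz":[36,0,38.9],"spin":0}]' 0
python3 -m inch '[{"xyz":[0,0,0.3],"spin":0},{"xyz":[0,0,0.5],"spin":0},{"xyz":[0,0,0.5],"spin":0}]' 0; python3 -m inch '[{"xyz":[0,0,0.3],"spin":0},{"xyz":[0,0,0.3],"spin":0}]' 0
```

```text
t: 47.65
ee_pos: [524.2, -6.7, 4.8]
orientation: [2.2, 2.207, 0.029]
ft_force: [-0.0, -0.4, 0.6]
width: 87.5
t: 47.95
ee_pos: [524.4, -5.5, 1.7]
orientation: [2.199, 2.209, 0.03]
ft_force: [-3.1, 2.5, 11.0]
width: 87.8
t: 48.15
ee_pos: [524.5, -5.1, 1.6]
orientation: [2.195, 2.211, 0.029]
ft_force: [-6.2, -5.7, 24.0]
width: 88.0
```

```bash
for i in 1; do python3 -m inch '[{"xyz":[0,0,0.45],"spin":0},{"xyz":[0,0,0.45],"spin":0}]' 0; done; python3 -m inch '[{"xyz":[0,0,0.45],"spin":0},{"xyz":[0,0,0.45],"spin":0}]' 0;  python3 -m inch '[{"xyz":[0,0,0.45],"spin":0},{"xyz":[0,0,0.45],"spin":0}]' 0; python3 -c "
from h import *
st()"
```

```text
t: 48.35
ee_pos: [524.5, -5.0, 1.4]
orientation: [2.192, 2.214, 0.028]
ft_force: [-8.5, -5.7, 42.8]
width: 87.5
t: 48.55
ee_pos: [524.5, -4.9, 1.4]
orientation: [2.188, 2.216, 0.027]
ft_force: [-8.8, -4.9, 45.6]
width: 87.7
t: 48.75
ee_pos: [524.5, -4.8, 1.4]
orientation: [2.185, 2.218, 0.026]
ft_force: [-9.1, -7.0, 46.3]
width: 88.2
t 48.75 tcp [524.5  -4.8   1.4] x-axis [-0.015  1.    -0.008] z [ 0.03 -0.01 -1.  ] w 88.2 F [-9.1 -7.  46.3]
```

```bash
python3 -m inch '[{"xyz":[0,0,-2],"spin":0},{"xyz":[0,0,-7],"spin":0},{"xyz":[-3,0,-12],"spin":0},{"xyz":[-8,0,-17],"spin":0},{"xyz":[-13,0,-20],"spin":0},{"xyz":[-18,0.5,-20],"spin":8},{"xyz":[-22.4,1,-20],"spin":88},{"xyz":[-22.4,1,-20],"spin":88},{"xyz":[-22.4,1,-20],"spin":88},{"xyz":[-22.4,1,-20],"spin":88},{"xyz":[-22.4,1,-20],"spin":88},{"xyz":[-22.4,1,-20],"spin":88},{"xyz":[-22.4,1,-20],"spin":88},{"xyz":[-22.4,1,-20],"spin":88},{"xyz":[-22.4,1,-20],"spin":88},{"xyz":[-22.4,1,-20],"spin":88},{"xyz":[-22.4,1,-20],"spin":88}]' 0
python3 - <<'E'
from h import *
st();w,K,R,t=cam("wrist");cv2.imwrite("pics/w22.png",w)
for V in (140,160,190): cartons(w,K,R,t,45,V)
s,K,R,t=cam("top");cartons(s,K,R,t,45,190)
E
```

```text
t: 50.45
ee_pos: [531.8, -226.2, 204.6]
orientation: [3.131, 0.08, 0.051]
ft_force: [0.0, 0.4, 0.6]
width: 87.8
t 50.45 tcp [ 531.8 -226.2  204.6] x-axis [0.998 0.051 0.032] z [ 0.03 -0.01 -1.  ] w 87.8 F [0.  0.4 0.6]
px [447. 123.] c [ 601.9 -368.8] size [93. 71.] long ang 165.7 fill 0.88
px [281. 118.] c [ 598.8 -227.1] size [54. 90.] long ang 4.2 fill 0.97
px [447. 122.] c [ 603.3 -369.2] size [90. 69.] long ang 165.1 fill 0.91
px [281. 118.] c [ 599.2 -227.1] size [89. 54.] long ang 1.8 fill 0.97
px [453. 124.] c [ 601.6 -374.5] size [91. 55.] long ang 163.7 fill 0.8
px [280. 118.] c [ 598.8 -226.6] size [54. 89.] long ang 4.1 fill 0.97
```

Run:
```python
from h import *
go(628.5,-225.5,25,3)
```

```text
t 50.55 tcp [ 531.7 -226.4  204.3] x-axis [0.998 0.053 0.032] z [ 0.03 -0.01 -1.  ] w 87.5 F [-0.5 -0.3 -0.1]
xyz [9.09, 0.24, 18.23] spin 0.02 rows 5
```

```bash
python3 -m inch '[{"xyz":[5,0.2,3],"spin":0},{"xyz":[9.1,0.24,6],"spin":0},{"xyz":[9.1,0.24,10],"spin":0},{"xyz":[9.1,0.24,14],"spin":0},{"xyz":[9.1,0.24,17],"spin":0},{"xyz":[9.1,0.24,18.2],"spin":0},{"xyz":[9.1,0.24,18.2],"spin":0},{"xyz":[9.1,0.24,18.2],"spin":0}]' 0
python3 -m inch '[{"xyz":[0,0,0],"spin":0},{"xyz":[0,0,0],"spin":0},{"xyz":[0,0,0],"spin":0},{"xyz":[0,0,0],"spin":0},{"xyz":[0,0,0],"spin":0},{"xyz":[0,0,0],"spin":0},{"xyz":[0,0,-2],"spin":0},{"xyz":[0,0,-6],"spin":0},{"xyz":[0,0,-11],"spin":0},{"xyz":[0,0,-16],"spin":0},{"xyz":[0,0,-20],"spin":0},{"xyz":[0,0,-20],"spin":0}]' 1
python3 - <<'E'
from h import *
go(633,266.7,200,94)
E
```

```text
t: 51.35
ee_pos: [629.5, -225.8, 26.8]
orientation: [3.131, 0.083, 0.053]
ft_force: [0.9, 0.2, -0.5]
width: 88.0
t: 52.55
ee_pos: [625.8, -225.3, 233.3]
orientation: [3.126, 0.083, 0.069]
ft_force: [0.1, -0.6, -1.6]
width: 54.9
t 52.55 tcp [ 625.8 -225.3  233.3] x-axis [0.998 0.053 0.044] z [ 0.04 -0.01 -1.  ] w 54.9 F [ 0.1 -0.6 -1.6]
xyz [3.19, -49.13, 2.74] spin -90.95 rows 11
```

```bash
python3 -m inch '[{"xyz":[0,-3,0],"spin":-8},{"xyz":[0.3,-8,0],"spin":-16},{"xyz":[0.6,-13,0],"spin":-24},{"xyz":[0.9,-18,0],"spin":-32},{"xyz":[1.2,-23,0],"spin":-40},{"xyz":[1.5,-28,0],"spin":-48},{"xyz":[1.8,-33,0],"spin":-56},{"xyz":[2.2,-38,0],"spin":-64},{"xyz":[2.6,-43,1],"spin":-72},{"xyz":[3,-47,2],"spin":-80},{"xyz":[3.2,-49.2,2.7],"spin":-88},{"xyz":[3.2,-49.2,2.7],"spin":-91},{"xyz":[3.2,-49.2,2.7],"spin":-91},{"xyz":[3.2,-49.2,2.7],"spin":-91}]' 1
python3 - <<'E'
from h import *
go(633.1,267.9,60,94)
w,K,R,t=cam("wrist");cv2.imwrite("pics/w23.png",w)
from outl import inner
inner(w,K,R,t)
E
```

```text
t: 53.95
ee_pos: [632.4, 266.9, 199.0]
orientation: [2.116, 2.267, 0.03]
ft_force: [-0.0, -0.7, -2.4]
width: 54.8
t 53.95 tcp [632.4 266.9 199. ] x-axis [-0.068  0.998 -0.016] z [ 0.04 -0.01 -1.  ] w 54.8 F [-0.  -0.7 -2.4]
xyz [0.32, -0.49, 13.89] spin -0.09 rows 3
px [310. 381.] c [688.2  55.6] size [59. 54.] long ang 2.1
px [231. 381.] c [603.6  52.9] size [23. 57.] long ang 93.7
px [322. 185.] c [679.9 270.4] size [30. 30.] long ang 96.5
px [377. 151.] c [724.6 304.9] size [92. 55.] long ang 93.9
px [291. 132.] c [647.  315.7] size [89. 55.] long ang 3.9
```

```bash
python3 -m inch '[{"xyz":[0.3,-0.3,3],"spin":0},{"xyz":[0.39,-0.3,7],"spin":0},{"xyz":[0.39,-0.4,10],"spin":0},{"xyz":[0.39,-0.49,12.5],"spin":0},{"xyz":[0.39,-0.49,13.5],"spin":0},{"xyz":[0.39,-0.49,13.7],"spin":0},{"xyz":[0.39,-0.49,13.7],"spin":0}]' 1
python3 -c "
from h import *
go(633.1,268.6,58,94)"
```

```text
t: 54.7
ee_pos: [634.2, 268.3, 63.3]
orientation: [2.117, 2.265, 0.032]
ft_force: [0.5, 0.3, -1.1]
width: 55.0
t 54.7 tcp [634.2 268.3  63.3] x-axis [-0.067  0.998 -0.016] z [ 0.04 -0.01 -1.  ] w 55.0 F [ 0.5  0.3 -1.1]
xyz [0.04, -0.13, 0.52] spin -0.16 rows 1
```

```bash
python3 -m inch '[{"xyz":[0.04,-0.1,0.2],"spin":0},{"xyz":[0.04,-0.12,0.4],"spin":0},{"xyz":[0.04,-0.12,0.5],"spin":0},{"xyz":[0.04,-0.12,0.5],"spin":0}]' 1; python3 -m inch '[{"xyz":[0,0,0.1],"spin":0},{"xyz":[0,0,0.2],"spin":0},{"xyz":[0,0,0.2],"spin":0}]' 1
```

```text
t: 55.1
ee_pos: [633.4, 268.8, 58.7]
orientation: [2.117, 2.265, 0.033]
ft_force: [0.5, -0.6, -0.2]
width: 54.9
t: 55.4
ee_pos: [632.9, 268.7, 57.7]
orientation: [2.117, 2.265, 0.032]
ft_force: [-4.8, -1.1, 9.3]
width: 54.5
```

```bash
python3 -m inch '[{"xyz":[0,0,0],"spin":0},{"xyz":[0,0,0],"spin":0},{"xyz":[0,0,0],"spin":0},{"xyz":[0,0,-2],"spin":0},{"xyz":[0,0,-6],"spin":0},{"xyz":[0,0,-11],"spin":0},{"xyz":[-4,2,-16],"spin":0},{"xyz":[-8,5,-21],"spin":0},{"xyz":[-9,5,-25],"spin":0},{"xyz":[-9,5,-25],"spin":0},{"xyz":[-9,5,-25],"spin":0}]' 0.24
cat >> outl.py <<'E'
def edges(w,K,R,t,z=75):
    cartons(w,K,R,t,z,170)
E
python3 - <<'E'
from outl import *
st();w,K,R,t=cam("wrist");cv2.imwrite("pics/w24.png",w)
inner(w,K,R,t); print("z75");inner(w,K,R,t,75)
E
```

```text
t: 56.5
ee_pos: [680.6, 184.4, 315.8]
orientation: [2.117, 2.26, 0.042]
ft_force: [-0.2, -0.8, 1.3]
width: 66.6
t 56.5 tcp [680.6 184.4 315.8] x-axis [-0.065  0.998 -0.014] z [ 0.05 -0.01 -1.  ] w 66.6 F [-0.2 -0.8  1.3]
px [296. 132.] c [712.8 225.8] size [88. 55.] long ang 3.7
px [270.  91.] c [679.9 270.6] size [30. 29.] long ang 3.9
px [311.  63.] c [725.1 304.5] size [90. 54.] long ang 92.7
px [221. 140.] c [625.8 211.6] size [22. 40.] long ang 95.9
z75
px [296. 132.] c [708.3 228.9] size [79. 50.] long ang 3.7
px [270.  91.] c [678.7 269.1] size [27. 26.] long ang 3.9
px [311.  63.] c [719.4 299.6] size [81. 49.] long ang 92.7
```

Run:
```python
from h import *
w=cv2.imread("pics/w24.png");g=cv2.cvtColor(w,cv2.COLOR_BGR2GRAY)
for y in range(16,190,5): print("%3d"%y,' '.join("%2d"%(g[y,x]//10) for x in range(150,300,4)))
print("exp px of B top corners etc needs pose")
```

```text
16 12 12 13 13 13 13 13 13 13 14  9 21  9  9  9  8  9  9 12 12 12 12 12 12 12 13 13 13 13 13 13 14 15 15 15 15 15 15
 21 13 13 13 13 13 13 13 12 13 17  9 21  7 22 22 23 23 23 23 23 23 23 23 23 23 23 23 23 23 23 23 23 23 23 15 23 23 23
 26 13 13 13 13 13 13 13 13 15 19  8 20  9 22 22 23 23 23 23 23 23 23 23 23 23 23 23 23 23 23 23 23 23 23 15 23 23 23
 31 13 13 13  7  8 12 13 13 15 18  7 18 11 22 22 23 23 23 23 23 23 23 23 23 23 23 23 23 23 23 23 23 23 23 15 23 23 23
 36 13 13 13  6  6 12 13 13 18 18  5 15 13 21 22 23 23 23 23 23 23 23 23 23 23 23 23 23 23 23 23 23 23 23 15 23 23 23
 41 13 13 12  6  6 12 13 16 18 18  4 13 15 21 22 23 23 23 23 23 23 23 23 23 23 23 23 23 23 23 23 23 23 23 15 23 23 23
 46 13 13 12  6  6 12 13 18 18 18  4 12 19 21 22 23 23 23 23 23 23 23 23 23 23 23 23 23 23 23 23 23 23 23 15 23 23 23
 51 13 13 12  6  6 12 13 18 18 18  4  8 20 20 22 23 23 23 23 23 23 23 23 23 23 23 23 23 23 23 23 23 23 23 17 23 23 23
 56 13 13 12  6  6 13 18 18 18 18  4  6 20 18 22 23 23 23 23 23 23 23 23 22 22 23 23 23 22 22 22 22 23 22 16 22 23 23
 61 13 12 12  6  6 14 18 18 19 18  4  5
[... 2367 characters left out ...]
24 24 24 24 24 24 24 24 24 24 23 23 22 22 22 22 21 21 21 21 21 21 21 21
166  7  7  7  7  7  7  7 15  8  7  5  4  4  4  4  5  5  4  5  5  5  6  6  7  8  9 10 11 11 11 11 12 12 12 11 11 12 11
171  7  7  7  7  7  7  8 14  8  7  5  5  4  5  5  4  4  4  5  4  4  5  4  4  4  4  4  4  4  4  4  5  5  4  5  5  5  5
176  7  7  7  7  7  7  7 14  8  7  7  5  4  4  4  4  5  4  4  4  4  4  4  4  5  4  5  4  4  4  4  5  4  4  4  5  5  4
181  7  7  7  7  7  7  7 15  8  7  6  5  5  5  5  5  4  4  4  4  5  4  4  4  5  5  6  6  6  6  6  5  5  5  6  7  6  6
186  7  7  7  7  7  7  7 14  8  7  7  5  5  4  4  4  5  4  4  4  5  5  4  5  8  8  8  8  8  8  8  8  8  8  8  8  8  8
exp px of B top corners etc needs pose
```

```bash
cat >> outl.py <<'E'
C0=np.array([680,270.9]);YAW=np.radians(4.0);E1=np.array([np.cos(YAW),np.sin(YAW)]);E2=np.array([-E1[1],E1[0]])
def placed(w,K,R,t,thr=237):
    """cartons on the board: top faces at z 75, reported in the board's u,v"""
    g=cv2.cvtColor(w,cv2.COLOR_BGR2GRAY); m=cv2.morphologyEx(cv2.inRange(g,thr,255),cv2.MORPH_OPEN,np.ones((3,3)))
    for c in cv2.findContours(m,0,2)[0]:
        r=cv2.minAreaRect(c)
        if cv2.contourArea(cv2.convexHull(c))<1500: continue
        p=ray(cv2.boxPoints(r),K,R,t,75)[:,:2]; s=np.linalg.norm(np.diff(p[:3],axis=0),axis=1); e=p[1]-p[0] if s[0]>s[1] else p[2]-p[1]
        d=p.mean(0)-C0; print("px",np.round(r[0]),"uv",round(float(d@E1),1),round(float(d@E2),1),"size",s.round(1),"ang rel",round(float(np.degrees(np.arctan2(e[1],e[0])-YAW)%180),1))
E
cat > /dev/null
python3 - <<'E'
from outl import *
w=cv2.imread("pics/w24.png"); i=ctrl.camera_info("wrist");o=ctrl.get_obs()
T=np.eye(4);T[:3,:3]=Ro.from_rotvec(o["orientation"]).as_matrix();T[:3,3]=o["ee_pos"];W=np.linalg.inv(T@np.array(i["hand_eye"]));K=np.array(i["camera_matrix"])
for th in(234,237,240): placed(w,K,W[:3,:3],W[:3,3],th)
go(600-35,-374+9,210,-15)
E
```

```text
px [296. 132.] uv 23.8 -43.2 size [72.2 46.1] ang rel 179.7
px [226. 118.] uv -49.8 -29.8 size [52.4 88.3] ang rel 91.0
px [312.  62.] uv 38.3 25.5 size [46.4 77.8] ang rel 92.2
px [245.  46.] uv -28.2 41.4 size [71.9 47. ] ang rel 0.3
px [299. 132.] uv 27.0 -42.6 size [44.6 66. ] ang rel 179.7
px [226. 119.] uv -49.7 -30.1 size [52.1 87.1] ang rel 91.1
px [311.  62.] uv 37.8 25.5 size [45.4 77.8] ang rel 92.2
px [246.  45.] uv -27.7 41.9 size [71. 46.] ang rel 0.3
px [226. 119.] uv -49.7 -30.1 size [51.8 87. ] ang rel 91.1
t 56.55 tcp [678.9 185.  312.6] x-axis [-0.066  0.998 -0.015] z [ 0.05 -0.01 -1.  ] w 66.4 F [-0.7  0.3 -0.1]
xyz [-53.97, -15.47, 10.36] spin 108.76 rows 13
```

```bash
python3 -c "
from h import *
go(540,-357,210,-15)"
```

```text
t 56.55 tcp [678.9 185.  312.6] x-axis [-0.066  0.998 -0.015] z [ 0.05 -0.01 -1.  ] w 66.4 F [-0.7  0.3 -0.1]
xyz [-53.01, -17.91, 10.24] spin 108.76 rows 13
```

```bash
python3 -m inch '[{"xyz":[-5,-1.7,0],"spin":8},{"xyz":[-10,-3.4,0],"spin":16},{"xyz":[-15,-5.1,0],"spin":24},{"xyz":[-20,-6.8,1],"spin":32},{"xyz":[-25,-8.5,2],"spin":40},{"xyz":[-30,-10.2,3],"spin":48},{"xyz":[-35,-12,4],"spin":56},{"xyz":[-40,-13.5,6],"spin":64},{"xyz":[-45,-15.2,8],"spin":72},{"xyz":[-50,-16.9,10],"spin":80},{"xyz":[-53,-17.9,10.2],"spin":88},{"xyz":[-53,-17.9,10.2],"spin":96},{"xyz":[-53,-17.9,10.2],"spin":104},{"xyz":[-53,-17.9,10.2],"spin":108.8},{"xyz":[-53,-17.9,10.2],"spin":108.8},{"xyz":[-53,-17.9,10.2],"spin":108.8},{"xyz":[-53,-17.9,10.2],"spin":108.8}]' 0
python3 - <<'E'
from h import *
st();w,K,R,t=cam("wrist");cv2.imwrite("pics/w25.png",w)
for V in (140,160,190): cartons(w,K,R,t,45,V)
s,K,R,t=cam("top");cartons(s,K,R,t,45,190)
E
```

```text
t: 58.25
ee_pos: [539.9, -356.0, 209.5]
orientation: [3.109, -0.406, 0.073]
ft_force: [0.6, 0.1, -0.9]
width: 88.0
t 58.25 tcp [ 539.9 -356.   209.5] x-axis [ 0.965 -0.256  0.047] z [ 0.05 -0.01 -1.  ] w 88.0 F [ 0.6  0.1 -0.9]
px [282. 124.] c [ 601.6 -375.3] size [55. 91.] long ang 166.3 fill 0.97
px [80. 32.] c [ 717.4 -233.6] size [89. 49.] long ang 75.1 fill 0.32
px [282. 124.] c [ 601.9 -375.9] size [54. 90.] long ang 166.3 fill 0.97
px [80. 32.] c [ 717.4 -233.6] size [89. 49.] long ang 75.1 fill 0.31
px [282. 124.] c [ 601.5 -375.8] size [54. 89.] long ang 166.3 fill 0.97
px [80. 31.] c [ 718.2 -233.9] size [88. 48.] long ang 75.1 fill 0.29
px [352. 248.] c [ 414.6 -212.5] size [89. 55.] long ang 166.3 fill 0.91
```

```bash
python3 -c "
from h import *
go(573.1,-368.5,24,-14)"
```

```text
t 58.35 tcp [ 540.1 -356.4  210.1] x-axis [ 0.965 -0.257  0.048] z [ 0.05 -0.01 -1.  ] w 88.1 F [ 0.1 -0.8  1. ]
xyz [2.6, 0.34, 18.76] spin -0.92 rows 4
```

```bash
python3 -m inch '[{"xyz":[2,0.3,4],"spin":-0.9},{"xyz":[2.6,0.34,8],"spin":-0.9},{"xyz":[2.6,0.34,12],"spin":-0.9},{"xyz":[2.6,0.34,16],"spin":-0.9},{"xyz":[2.6,0.34,18],"spin":-0.9},{"xyz":[2.6,0.34,18.8],"spin":-0.9},{"xyz":[2.6,0.34,18.8],"spin":-0.9},{"xyz":[2.6,0.34,18.8],"spin":-0.9}]' 0
python3 -m inch '[{"xyz":[0,0,0],"spin":0},{"xyz":[0,0,0],"spin":0},{"xyz":[0,0,0],"spin":0},{"xyz":[0,0,0],"spin":0},{"xyz":[0,0,0],"spin":0},{"xyz":[0,0,0],"spin":0},{"xyz":[0,0,-2],"spin":0},{"xyz":[0,0,-6],"spin":0},{"xyz":[0,0,-11],"spin":0},{"xyz":[0,0,-16],"spin":0},{"xyz":[0,0,-20],"spin":0},{"xyz":[0,0,-20],"spin":0}]' 1
python3 - <<'E'
from outl import *
p=C0+47*E1;print(p); go(p[0],p[1],195,94)
E
```

```text
t: 59.15
ee_pos: [574.0, -369.0, 24.9]
orientation: [3.111, -0.382, 0.077]
ft_force: [-0.2, 0.7, 0.3]
width: 87.9
t: 60.35
ee_pos: [567.1, -368.5, 233.1]
orientation: [3.105, -0.381, 0.094]
ft_force: [-0.6, -0.5, -1.1]
width: 54.9
[726.88551036 274.17855427]
t 60.35 tcp [ 567.1 -368.5  233.1] x-axis [ 0.969 -0.241  0.061] z [ 0.06 -0.02 -1.  ] w 54.9 F [-0.6 -0.5 -1.1]
xyz [-0.27, -66.24, 3.47] spin -107.99 rows 14
```

Run:
```python
from outl import *
p=C0-47*E2+1*E1;print(p); go(p[0],p[1],195,4)
```

```text
[684.27611832 224.08424611]
t 60.35 tcp [ 567.1 -368.5  233.1] x-axis [ 0.969 -0.241  0.061] z [ 0.06 -0.02 -1.  ] w 54.9 F [-0.6 -0.5 -1.1]
xyz [-3.18, -60.35, 3.32] spin -17.99 rows 13
```

```bash
python3 -m inch '[{"xyz":[0,-3,0],"spin":-2},{"xyz":[0,-8,0],"spin":-5},{"xyz":[-0.5,-13,0],"spin":-9},{"xyz":[-1,-18,0],"spin":-13},{"xyz":[-1,-23,0],"spin":-18},{"xyz":[-1.5,-28,0],"spin":-18},{"xyz":[-1.5,-33,0],"spin":-18},{"xyz":[-2,-38,0],"spin":-18},{"xyz":[-2,-43,0],"spin":-18},{"xyz":[-2.5,-48,1],"spin":-18},{"xyz":[-2.8,-53,2],"spin":-18},{"xyz":[-3,-57,3],"spin":-18},{"xyz":[-3.2,-59.5,3.3],"spin":-18},{"xyz":[-3.2,-60.35,3.3],"spin":-18},{"xyz":[-3.2,-60.35,3.3],"spin":-18},{"xyz":[-3.2,-60.35,3.3],"spin":-18}]' 1
python3 - <<'E'
from outl import *
go(684.3,224.1,58,4)
E
```

```text
t: 61.95
ee_pos: [683.8, 222.9, 195.2]
orientation: [3.116, 0.108, 0.089]
ft_force: [-0.2, -1.1, -2.0]
width: 54.6
t 61.95 tcp [683.8 222.9 195.2] x-axis [0.996 0.07  0.056] z [ 0.06 -0.02 -1.  ] w 54.6 F [-0.2 -1.1 -2. ]
xyz [-0.72, -0.45, 13.7] spin 0.01 rows 3
```

```bash
python3 -m inch '[{"xyz":[-0.2,-0.2,3],"spin":0},{"xyz":[-0.4,-0.3,7],"spin":0},{"xyz":[-0.6,-0.4,10.5],"spin":0},{"xyz":[-0.72,-0.45,12.5],"spin":0},{"xyz":[-0.72,-0.45,13.5],"spin":0},{"xyz":[-0.72,-0.45,13.7],"spin":0},{"xyz":[-0.72,-0.45,13.7],"spin":0}]' 1
python3 -c "
from h import *
go(684.3,224.1,55,4)"
```

```text
t: 62.65
ee_pos: [685.1, 223.5, 59.1]
orientation: [3.117, 0.106, 0.091]
ft_force: [-0.2, 0.8, -0.9]
width: 54.7
t 62.65 tcp [685.1 223.5  59.1] x-axis [0.996 0.069 0.058] z [ 0.06 -0.02 -1.  ] w 54.7 F [-0.2  0.8 -0.9]
xyz [-0.1, -0.08, 0.4] spin -0.05 rows 1
```

Lower to contact, release, rise and look with the arm settled.

```bash
python3 -m inch '[{"xyz":[-0.1,-0.08,0.15],"spin":0},{"xyz":[-0.1,-0.08,0.3],"spin":0},{"xyz":[-0.1,-0.08,0.45],"spin":0},{"xyz":[-0.1,-0.08,0.45],"spin":0}]' 1
python3 -m inch '[{"xyz":[0,0,0],"spin":0},{"xyz":[0,0,0],"spin":0},{"xyz":[0,0,0],"spin":0},{"xyz":[0,0,-2],"spin":0},{"xyz":[0,0,-6],"spin":0},{"xyz":[0,0,-11],"spin":0},{"xyz":[-2,1,-16],"spin":-8},{"xyz":[-2,2,-21],"spin":-16},{"xyz":[-2,3.5,-25],"spin":-90},{"xyz":[-2,5,-25],"spin":-90},{"xyz":[-2,5,-25],"spin":-90},{"xyz":[-2,5,-25],"spin":-90},{"xyz":[-2,5,-25],"spin":-90},{"xyz":[-2,5,-25],"spin":-90},{"xyz":[-2,5,-25],"spin":-90},{"xyz":[-2,5,-25],"spin":-90},{"xyz":[-2,5,-25],"spin":-90},{"xyz":[-2,5,-25],"spin":-90},{"xyz":[-2,5,-25],"spin":-90}]' 0.25
python3 - <<'E'
from outl import *
st();w,K,R,t=cam("wrist");cv2.imwrite("pics/w26.png",w)
inner(w,K,R,t)
for th in (234,238): placed(w,K,R,t,th)
E
```

```text
t: 63.05
ee_pos: [685.0, 224.3, 55.8]
orientation: [3.117, 0.107, 0.094]
ft_force: [-1.4, -0.5, 4.3]
width: 54.7
t: 64.95
ee_pos: [653.2, 178.0, 306.4]
orientation: [2.107, 2.251, 0.043]
ft_force: [-0.1, 0.4, -0.5]
width: 66.0
t 64.95 tcp [653.2 178.  306.4] x-axis [-0.065  0.998 -0.023] z [ 0.06 -0.02 -1.  ] w 66.0 F [-0.1  0.4 -0.5]
px [336.  55.] c [724.8 304.8] size [89. 54.] long ang 94.1
px [244. 134.] c [629.  212.1] size [40. 22.] long ang 91.9
px [307. 122.] c [700.2 229.7] size [21. 39.] long ang 3.7
px [326. 128.] uv 31.6 -46.7 size [87.  52.8] ang rel 179.8
px [251. 112.] uv -46.8 -30.8 size [52.4 87.8] ang rel 91.6
px [336.  46.] uv 38.7 32.8 size [46.7 62.3] ang rel 93.4
px [268.  37.] uv -28.2 40.9 size [72.5 46.6] ang rel 0.5
px [326. 129.] uv 31.1 -47.2 size [86.  51.8] ang rel 179.8
px [251. 113.] uv -46.9 -31.0 size [51.5 87.7] ang rel 91.1
```

```bash
python3 -c "
from h import *
go(480,-20,8,92)"
```

```text
t 65.0 tcp [653.2 178.  306.1] x-axis [-0.065  0.998 -0.023] z [ 0.06 -0.02 -1.  ] w 65.4 F [-0.3 -0.4  0.4]
xyz [-17.93, -20.36, 29.07] spin 1.75 rows 8
```

```bash
python3 -m inch '[{"xyz":[-5,-5,0],"spin":1.7},{"xyz":[-9,-10,2],"spin":1.7},{"xyz":[-13,-15,6],"spin":1.7},{"xyz":[-17,-19,10],"spin":1.7},{"xyz":[-17.9,-20.4,15],"spin":1.7},{"xyz":[-17.9,-20.4,20],"spin":1.7},{"xyz":[-17.9,-20.4,24],"spin":1.7},{"xyz":[-17.9,-20.4,27],"spin":1.7},{"xyz":[-17.9,-20.4,28.6],"spin":1.7},{"xyz":[-17.9,-20.4,28.9],"spin":1.7},{"xyz":[-17.9,-20.4,29.2],"spin":1.7},{"xyz":[-17.9,-20.4,29.4],"spin":1.7},{"xyz":[-17.9,-20.4,29.6],"spin":1.7}]' 0
p='from h import *
st()'
python3 -m inch '[{"xyz":[0,0,0.3],"spin":0}]'; python3 -m inch '[{"xyz":[0,0,0.4],"spin":0}]'|tail -2; python3 -m inch '[{"xyz":[0,0,0.4],"spin":0}]'|tail -2; python3 -m inch '[{"xyz":[0,0,0.4],"spin":0}]'|tail -2; python3 -m inch '[{"xyz":[0,0,0.4],"spin":0}]'|tail -2; python3 -m inch '[{"xyz":[0,0,0.4],"spin":0}]'|tail -2; python3 -c "$p"
```

```text
t: 66.3
ee_pos: [482.2, -19.7, 5.2]
orientation: [2.137, 2.217, 0.05]
ft_force: [-0.7, 0.4, -0.2]
width: 88.1
t: 66.4
ee_pos: [483.9, -19.6, 4.2]
orientation: [2.135, 2.215, 0.054]
ft_force: [0.6, 0.3, 0.2]
width: 88.0
ft_force: [-13.0, -0.1, 73.1]
width: 87.6
ft_force: [-12.7, 1.8, 75.9]
width: 87.9
ft_force: [-10.8, 1.0, 57.9]
width: 87.7
ft_force: [-10.2, 1.0, 53.8]
width: 87.8
ft_force: [-10.6, 0.9, 53.5]
width: 88.2
t 66.9 tcp [484.3 -19.6   3.1] x-axis [-0.037  0.999 -0.024] z [ 0.07 -0.02 -1.  ] w 88.2 F [-10.6   0.9  53.5]
```

```bash
sed -i 's/"z",np.round(Rm\[:,2\],2)/"z",np.round(Rm[:,2],3)/' h.py
p='from h import *
st()'
python3 -c "$p"; python3 -m inch '[{"xyz":[0,0.5,0.25],"spin":0}]'|tail -2; python3 -m inch '[{"xyz":[0,0.6,0.25],"spin":0}]'|tail -2; python3 -m inch '[{"xyz":[0,0.6,0.25],"spin":0}]'|tail -2; python3 -m inch '[{"xyz":[0,0.6,0.25],"spin":0}]'|tail -2; python3 -c "$p"
```

```text
t 66.9 tcp [484.3 -19.6   3.1] x-axis [-0.037  0.999 -0.024] z [ 0.07  -0.021 -0.997] w 88.2 F [-10.6   0.9  53.5]
ft_force: [-9.2, 0.2, 11.7]
width: 87.8
ft_force: [-15.7, -3.7, 23.9]
width: 87.5
ft_force: [-21.0, -4.8, 39.9]
width: 88.0
ft_force: [-18.9, -3.7, 39.4]
width: 87.9
t 67.3 tcp [487.7 -19.    1.4] x-axis [-0.04   0.999 -0.024] z [ 0.033 -0.023 -0.999] w 87.9 F [-18.9  -3.7  39.4]
```

```bash
p='from h import *
st()'
python3 -m inch '[{"xyz":[0,0.6,0.2],"spin":0}]'|tail -2; python3 -m inch '[{"xyz":[0,0.6,0.2],"spin":0}]'|tail -2; python3 -m inch '[{"xyz":[0,0.5,0.2],"spin":0}]'|tail -2; python3 -c "$p";  python3 -m inch '[{"xyz":[0.6,0,0.2],"spin":0}]'|tail -2; python3 -m inch '[{"xyz":[0.6,0,0.2],"spin":0}]'|tail -2;  python3 -c "$p"
```

```text
ft_force: [-16.4, -4.6, 23.7]
width: 87.9
ft_force: [-15.6, -3.2, 26.4]
width: 87.5
ft_force: [-19.4, -2.3, 36.9]
width: 87.9
t 67.6 tcp [ 4.879e+02 -1.890e+01  2.000e-01] x-axis [-0.042  0.999 -0.024] z [ 0.    -0.024 -1.   ] w 87.9 F [-19.4  -2.3  36.9]
ft_force: [2.4, -10.5, 15.2]
width: 88.0
ft_force: [-1.2, -10.8, 13.6]
width: 87.9
t 67.8 tcp [ 4.894e+02 -9.300e+00  4.000e-01] x-axis [-0.045  0.999 -0.028] z [ 0.005 -0.027 -1.   ] w 87.9 F [ -1.2 -10.8  13.6]
```

```bash
python3 -c "
from h import *
go(352,-197,210,-14)"
```

```text
t 67.8 tcp [ 4.894e+02 -9.300e+00  4.000e-01] x-axis [-0.045  0.999 -0.028] z [ 0.005 -0.027 -1.   ] w 87.9 F [ -1.2 -10.8  13.6]
xyz [-18.71, -14.48, -20.51] spin 106.56 rows 13
```

```bash
python3 -m inch '[{"xyz":[0,0,-3],"spin":0},{"xyz":[0,0,-8],"spin":0},{"xyz":[-3,-2,-12],"spin":8},{"xyz":[-7,-5,-16],"spin":16},{"xyz":[-11,-8,-20],"spin":24},{"xyz":[-15,-11,-20.5],"spin":32},{"xyz":[-18.7,-14.5,-20.5],"spin":40},{"xyz":[-18.7,-14.5,-20.5],"spin":106.5},{"xyz":[-18.7,-14.5,-20.5],"spin":106.5},{"xyz":[-18.7,-14.5,-20.5],"spin":106.5},{"xyz":[-18.7,-14.5,-20.5],"spin":106.5},{"xyz":[-18.7,-14.5,-20.5],"spin":106.5},{"xyz":[-18.7,-14.5,-20.5],"spin":106.5},{"xyz":[-18.7,-14.5,-20.5],"spin":106.5},{"xyz":[-18.7,-14.5,-20.5],"spin":106.5},{"xyz":[-18.7,-14.5,-20.5],"spin":106.5},{"xyz":[-18.7,-14.5,-20.5],"spin":106.5},{"xyz":[-18.7,-14.5,-20.5],"spin":106.5},{"xyz":[-18.7,-14.5,-20.5],"spin":106.5}]' 0
python3 - <<'E'
from h import *
st();w,K,R,t=cam("wrist");cv2.imwrite("pics/w27.png",w)
for V in (140,160,190): cartons(w,K,R,t,45,V)
s,K,R,t=cam("top");cartons(s,K,R,t,45,190)
E
```

```text
t: 69.7
ee_pos: [351.8, -196.9, 210.1]
orientation: [3.092, -0.376, 0.014]
ft_force: [-0.4, 0.0, -0.3]
width: 87.5
t 69.7 tcp [ 351.8 -196.9  210.1] x-axis [ 0.971 -0.239  0.012] z [ 0.006 -0.028 -1.   ] w 87.5 F [-0.4  0.  -0.3]
px [269. 119.] c [ 414.  -208.7] size [63. 91.] long ang 167.2 fill 0.87
px [434.  99.] c [ 395.8 -350.4] size [68. 97.] long ang 179.1 fill 0.89
px [274. 118.] c [ 413.5 -212.5] size [54. 90.] long ang 167.2 fill 0.96
px [435.  98.] c [ 396.3 -351.1] size [68. 95.] long ang 179.9 fill 0.8
px [274. 119.] c [ 413.  -212.8] size [53. 89.] long ang 167.2 fill 0.97
px [443.  98.] c [ 395.1 -358. ] size [55. 93.] long ang 1.0 fill 0.78
```

```bash
python3 -c "
from h import *
go(384.6,-206,24,-13)"
```

```text
t 69.8 tcp [ 351.7 -196.9  209.9] x-axis [ 0.971 -0.24   0.012] z [ 0.006 -0.027 -1.   ] w 87.9 F [ 0.1 -0.9 -0.1]
xyz [3.19, -0.37, 18.63] spin -0.88 rows 4
```

```bash
python3 -m inch '[{"xyz":[2,-0.2,4],"spin":-0.9},{"xyz":[3.2,-0.37,8],"spin":-0.9},{"xyz":[3.2,-0.37,12],"spin":-0.9},{"xyz":[3.2,-0.37,16],"spin":-0.9},{"xyz":[3.2,-0.37,18],"spin":-0.9},{"xyz":[3.2,-0.37,18.6],"spin":-0.9},{"xyz":[3.2,-0.37,18.6],"spin":-0.9},{"xyz":[3.2,-0.37,18.6],"spin":-0.9}]' 0
python3 -m inch '[{"xyz":[0,0,0],"spin":0},{"xyz":[0,0,0],"spin":0},{"xyz":[0,0,0],"spin":0},{"xyz":[0,0,0],"spin":0},{"xyz":[0,0,0],"spin":0},{"xyz":[0,0,0],"spin":0},{"xyz":[0,0,-2],"spin":0},{"xyz":[0,0,-6],"spin":0},{"xyz":[0,0,-11],"spin":0},{"xyz":[0,0,-16],"spin":0},{"xyz":[0,0,-20],"spin":0},{"xyz":[0,0,-20],"spin":0}]' 1
python3 - <<'E'
from outl import *
p=C0+47*E1;print(p); go(p[0],p[1],195,94)
E
```

```text
t: 70.6
ee_pos: [385.4, -206.4, 25.1]
orientation: [3.094, -0.352, 0.015]
ft_force: [0.6, -0.8, 0.5]
width: 87.8
t: 71.8
ee_pos: [386.8, -202.2, 230.0]
orientation: [3.091, -0.352, 0.03]
ft_force: [0.4, -1.0, -2.0]
width: 55.1
[726.88551036 274.17855427]
t 71.8 tcp [ 386.8 -202.2  230. ] x-axis [ 0.974 -0.224  0.023] z [ 0.016 -0.033 -0.999] w 55.1 F [ 0.4 -1.  -2. ]
xyz [22.38, -54.14, 2.46] spin -106.96 rows 13
```

```bash
python3 -m inch '[{"xyz":[1,-3,0],"spin":-8},{"xyz":[3,-7.5,0],"spin":-16},{"xyz":[5,-12,0],"spin":-24},{"xyz":[7,-16.5,0],"spin":-32},{"xyz":[9,-21,0],"spin":-40},{"xyz":[11,-25.5,0],"spin":-48},{"xyz":[13,-30,0],"spin":-56},{"xyz":[15,-34.5,0],"spin":-64},{"xyz":[17,-39,0],"spin":-72},{"xyz":[19,-43.5,1],"spin":-80},{"xyz":[20.7,-48,2],"spin":-88},{"xyz":[21.8,-52,2.4],"spin":-96},{"xyz":[22.3,-54.2,2.4],"spin":-104},{"xyz":[22.35,-54.26,2.4],"spin":-107},{"xyz":[22.35,-54.26,2.4],"spin":-107},{"xyz":[22.35,-54.26,2.4],"spin":-107},{"xyz":[22.35,-54.26,2.4],"spin":-107}]' 1
python3 -c "
from h import *
go(726.8,275.4,58,94)"
```

```text
t: 73.5
ee_pos: [726.5, 274.6, 194.8]
orientation: [2.121, 2.272, -0.023]
ft_force: [0.2, -0.5, -1.7]
width: 55.2
t 73.5 tcp [726.5 274.6 194.8] x-axis [-0.068  0.997 -0.034] z [ 0.014 -0.033 -0.999] w 55.2 F [ 0.2 -0.5 -1.7]
xyz [0.55, -0.12, 13.67] spin -0.1 rows 3
```

```bash
python3 -m inch '[{"xyz":[0.1,-0.05,3],"spin":0},{"xyz":[0.3,-0.1,7],"spin":0},{"xyz":[0.4,-0.12,10.5],"spin":0},{"xyz":[0.5,-0.12,12.5],"spin":0},{"xyz":[0.55,-0.12,13.5],"spin":0},{"xyz":[0.55,-0.12,13.7],"spin":0},{"xyz":[0.55,-0.12,13.7],"spin":0}]' 1
python3 -c "
from h import *
go(726.8,275.4,55,94)"
```

```text
t: 74.2
ee_pos: [727.9, 275.7, 59.2]
orientation: [2.121, 2.27, -0.019]
ft_force: [-0.2, -0.3, -1.6]
width: 55.0
t 74.2 tcp [727.9 275.7  59.2] x-axis [-0.068  0.997 -0.034] z [ 0.016 -0.032 -0.999] w 55.0 F [-0.2 -0.3 -1.6]
xyz [-0.01, -0.12, 0.41] spin -0.12 rows 1
```

```bash
python3 -m inch '[{"xyz":[0,-0.12,0.15],"spin":0},{"xyz":[0,-0.12,0.3],"spin":0},{"xyz":[0,-0.12,0.45],"spin":0},{"xyz":[0,-0.12,0.45],"spin":0}]' 1
python3 -m inch '[{"xyz":[0,0,0],"spin":0},{"xyz":[0,0,0],"spin":0},{"xyz":[0,0,0],"spin":0},{"xyz":[0,0,-2],"spin":0},{"xyz":[0,0,-6],"spin":0},{"xyz":[0,0,-11],"spin":0},{"xyz":[-3,-2,-16],"spin":0},{"xyz":[-6,-5,-21],"spin":0},{"xyz":[-9,-7,-25],"spin":0},{"xyz":[-9,-7,-25],"spin":0},{"xyz":[-9,-7,-25],"spin":0},{"xyz":[-9,-7,-25],"spin":0}]' 0.25
python3 - <<'E'
from outl import *
st();w,K,R,t=cam("wrist");cv2.imwrite("pics/w28.png",w)
inner(w,K,R,t)
for th in (234,238): placed(w,K,R,t,th)
go(331,-357,210,0)
E
```

```text
t: 74.6
ee_pos: [727.6, 275.6, 55.8]
orientation: [2.121, 2.27, -0.017]
ft_force: [-0.4, -0.8, 3.2]
width: 54.7
t: 75.8
ee_pos: [659.5, 189.1, 309.1]
orientation: [2.121, 2.268, -0.014]
ft_force: [-0.4, 0.7, -1.6]
width: 65.6
t 75.8 tcp [659.5 189.1 309.1] x-axis [-0.067  0.997 -0.032] z [ 0.021 -0.031 -0.999] w 65.6 F [-0.4  0.7 -1.6]
px [328. 138.] c [721.2 221.7] size [59. 98.] long ang 3.1
px [310. 130.] c [698.7 228.3] size [22. 39.] long ang 3.8
px [270.  46.] c [644.7 316.5] size [88. 54.] long ang 4.0
px [248. 142.] c [627.5 210.5] size [40. 22.] long ang 92.0
px [340.  82.] c [727.9 284.3] size [38. 22.] long ang 96.2
px [328. 137.] uv 31.5 -46.9 size [85.9 52.2] ang rel 179.8
px [254. 121.] uv -46.7 -30.8 size [51.6 87.1] ang rel 91.9
px [349.  58.] uv 48.9 29.0 size [87.5 51.7] ang rel 89.7
px [328. 138.] uv 31.0 -47.4 size [85.  51.2] ang rel 179.8
px [254. 120.] uv -46.9 -30.5 size [50.2 86.2] ang rel 91.6
px [347.  74.] uv 48.1 15.2 size [60.  49.5] ang rel 89.6
t 75.85 tcp [659.1 189.4 307.5] x-axis [-0.067  0.997 -0.033] z [ 0.018 -0.032 -0.999] w 65.8 F [ 0.4  0.1 -1.4]
xyz [-51.95, -36.61, 10.88] spin 93.87 rows 13
```

```bash
python3 -m inch '[{"xyz":[-4,-2.8,0],"spin":7},{"xyz":[-8,-5.6,0],"spin":14},{"xyz":[-12,-8.4,0],"spin":21},{"xyz":[-16,-11.2,0],"spin":28},{"xyz":[-20,-14,0],"spin":35},{"xyz":[-24,-16.8,1],"spin":42},{"xyz":[-28,-19.6,2],"spin":49},{"xyz":[-32,-22.4,3],"spin":56},{"xyz":[-36,-25.2,4],"spin":63},{"xyz":[-40,-28,5],"spin":70},{"xyz":[-44,-31,6],"spin":77},{"xyz":[-48,-34,8],"spin":84},{"xyz":[-51,-36,10],"spin":91},{"xyz":[-51.9,-36.6,10.8],"spin":93.9},{"xyz":[-51.9,-36.6,10.8],"spin":93.9},{"xyz":[-51.9,-36.6,10.8],"spin":93.9},{"xyz":[-51.9,-36.6,10.8],"spin":93.9}]' 0
python3 - <<'E'
from h import *
st();w,K,R,t=cam("wrist");cv2.imwrite("pics/w29.png",w)
o=[]
for V in (140,160,190): o+=cartons(w,K,R,t,45,V)
s,K,R,t=cam("top");cartons(s,K,R,t,45,190);cartons(s,K,R,t,45,160)
E
```

```text
t: 77.55
ee_pos: [332.1, -355.6, 211.1]
orientation: [3.11, 0.004, 0.029]
ft_force: [-0.2, 0.1, 0.3]
width: 87.5
t 77.55 tcp [ 332.1 -355.6  211.1] x-axis [1.    0.003 0.019] z [ 0.019 -0.032 -0.999] w 87.5 F [-0.2  0.1  0.3]
px [275. 120.] c [ 395.3 -358.3] size [91. 55.] long ang 178.0 fill 0.96
px [275. 120.] c [ 395.3 -358.3] size [91. 55.] long ang 178.0 fill 0.96
px [275. 120.] c [ 395.3 -358.3] size [91. 55.] long ang 178.0 fill 0.96
```

```bash
python3 -c "
from h import *
go(424.6,-359.2,24,-1.5)"
```

```text
t 77.65 tcp [ 332.1 -355.7  211.4] x-axis [1.    0.003 0.019] z [ 0.019 -0.032 -0.999] w 87.8 F [-0.5 -0.5  0.6]
xyz [8.89, -0.24, 18.91] spin 1.66 rows 5
```

```bash
python3 -m inch '[{"xyz":[4.5,-0.1,2],"spin":1.6},{"xyz":[8.9,-0.24,5],"spin":1.6},{"xyz":[8.9,-0.24,9],"spin":1.6},{"xyz":[8.9,-0.24,13],"spin":1.6},{"xyz":[8.9,-0.24,16.5],"spin":1.6},{"xyz":[8.9,-0.24,18.4],"spin":1.6},{"xyz":[8.9,-0.24,18.9],"spin":1.6},{"xyz":[8.9,-0.24,18.9],"spin":1.6},{"xyz":[8.9,-0.24,18.9],"spin":1.6}]' 0
python3 -m inch '[{"xyz":[0,0,0],"spin":0},{"xyz":[0,0,0],"spin":0},{"xyz":[0,0,0],"spin":0},{"xyz":[0,0,0],"spin":0},{"xyz":[0,0,0],"spin":0},{"xyz":[0,0,0],"spin":0},{"xyz":[0,0,-2],"spin":0},{"xyz":[0,0,-6],"spin":0},{"xyz":[0,0,-11],"spin":0},{"xyz":[0,0,-16],"spin":0},{"xyz":[0,0,-20],"spin":0},{"xyz":[0,0,-20],"spin":0}]' 1
python3 - <<'E'
from outl import *
p=C0+47*E2;print(p); go(p[0],p[1],195,4)
E
```

```text
t: 78.55
ee_pos: [425.7, -359.5, 25.4]
orientation: [3.108, -0.038, 0.033]
ft_force: [-0.3, 0.1, 0.1]
width: 88.0
t: 79.75
ee_pos: [423.9, -354.8, 231.0]
orientation: [3.101, -0.038, 0.045]
ft_force: [0.9, -0.6, -0.3]
width: 55.0
[676.72144573 317.78551036]
t 79.75 tcp [ 423.9 -354.8  231. ] x-axis [ 0.999 -0.024  0.029] z [ 0.028 -0.04  -0.999] w 55.0 F [ 0.9 -0.6 -0.3]
xyz [23.54, -67.97, 1.59] spin -5.38 rows 15
```

```bash
python3 -m inch '[{"xyz":[1,-3,0],"spin":-1},{"xyz":[2.6,-7.5,0],"spin":-2},{"xyz":[4.2,-12,0],"spin":-3},{"xyz":[5.8,-16.6,0],"spin":-4},{"xyz":[7.4,-21.2,0],"spin":-5},{"xyz":[9,-25.8,0],"spin":-5.4},{"xyz":[10.6,-30.4,0],"spin":-5.4},{"xyz":[12.2,-35,0],"spin":-5.4},{"xyz":[13.8,-39.6,0],"spin":-5.4},{"xyz":[15.4,-44.2,0],"spin":-5.4},{"xyz":[17,-48.8,0],"spin":-5.4},{"xyz":[18.6,-53.4,0],"spin":-5.4},{"xyz":[20.2,-58,0],"spin":-5.4},{"xyz":[21.8,-62.5,0.5],"spin":-5.4},{"xyz":[23,-66,1],"spin":-5.4},{"xyz":[23.6,-68,1.6],"spin":-5.4},{"xyz":[23.6,-68,1.6],"spin":-5.4},{"xyz":[23.6,-68,1.6],"spin":-5.4},{"xyz":[23.6,-68,1.6],"spin":-5.4}]' 1
python3 -c "
from h import *
go(677.5,317.8,58,4)"
```

```text
t: 81.65
ee_pos: [676.9, 316.7, 194.2]
orientation: [3.097, 0.107, 0.04]
ft_force: [0.3, 0.5, -1.7]
width: 55.3
t 81.65 tcp [676.9 316.7 194.2] x-axis [0.997 0.069 0.024] z [ 0.027 -0.041 -0.999] w 55.3 F [ 0.3  0.5 -1.7]
xyz [-0.26, -0.69, 13.6] spin -0.02 rows 3
```

```bash
python3 -m inch '[{"xyz":[-0.05,-0.15,3],"spin":0},{"xyz":[-0.1,-0.35,7],"spin":0},{"xyz":[-0.2,-0.5,10.5],"spin":0},{"xyz":[-0.25,-0.6,12.5],"spin":0},{"xyz":[-0.26,-0.69,13.4],"spin":0},{"xyz":[-0.26,-0.69,13.6],"spin":0},{"xyz":[-0.26,-0.69,13.6],"spin":0}]' 1
python3 -c "
from h import *
go(677.5,317.8,55,4)"
```

```text
t: 82.35
ee_pos: [678.5, 318.0, 59.5]
orientation: [3.098, 0.106, 0.043]
ft_force: [-0.3, 0.4, -1.7]
width: 55.2
t 82.35 tcp [678.5 318.   59.5] x-axis [0.997 0.069 0.026] z [ 0.029 -0.041 -0.999] w 55.2 F [-0.3  0.4 -1.7]
xyz [-0.12, -0.01, 0.45] spin -0.04 rows 1
```

```bash
python3 -m inch '[{"xyz":[-0.1,0,0.15],"spin":0},{"xyz":[-0.12,0,0.3],"spin":0},{"xyz":[-0.12,0,0.45],"spin":0},{"xyz":[-0.12,0,0.45],"spin":0}]' 1
python3 -m inch '[{"xyz":[0,0,0],"spin":0},{"xyz":[0,0,0],"spin":0},{"xyz":[0,0,0],"spin":0},{"xyz":[0,0,-2],"spin":0},{"xyz":[0,0,-6],"spin":0},{"xyz":[0,0,-11],"spin":0},{"xyz":[-1,3,-16],"spin":-8},{"xyz":[-2,7,-21],"spin":-16},{"xyz":[-2.7,11,-25],"spin":-24},{"xyz":[-2.7,13,-25],"spin":-90},{"xyz":[-2.7,13,-25],"spin":-90},{"xyz":[-2.7,13,-25],"spin":-90},{"xyz":[-2.7,13,-25],"spin":-90},{"xyz":[-2.7,13,-25],"spin":-90},{"xyz":[-2.7,13,-25],"spin":-90},{"xyz":[-2.7,13,-25],"spin":-90},{"xyz":[-2.7,13,-25],"spin":-90},{"xyz":[-2.7,13,-25],"spin":-90},{"xyz":[-2.7,13,-25],"spin":-90},{"xyz":[-2.7,13,-25],"spin":-90}]' 0.25
python3 - <<'E'
from outl import *
st();w,K,R,t=cam("wrist");cv2.imwrite("pics/w30.png",w)
for th in (234,237,240): print(th);placed(w,K,R,t,th)
i=ctrl.camera_info("wrist")
q=ray([(0,0)],K,R,t,30)
g=cv2.cvtColor(w,cv2.COLOR_BGR2GRAY)
for u,v in ((-82.5,-82.5),(82.5,-82.5),(82.5,82.5),(-82.5,82.5)):
    p=proj(np.r_[C0+u*E1+v*E2,30],K,R,t)[0]; print("pred corner",p.round(1))
m=cv2.inRange(g,140,255); 
for y in range(10,210,7): print("%3d"%y,' '.join("%2d"%(g[y,x]//10) for x in range(180,390,5)))
E
```

```text
t: 82.75
ee_pos: [678.1, 318.1, 56.1]
orientation: [3.099, 0.106, 0.045]
ft_force: [-0.6, -0.5, 3.9]
width: 55.1
t: 84.75
ee_pos: [652.3, 196.6, 311.0]
orientation: [2.112, 2.258, -0.012]
ft_force: [0.8, -0.9, -0.4]
width: 65.9
t 84.75 tcp [652.3 196.6 311. ] x-axis [-0.066  0.997 -0.042] z [ 0.031 -0.04  -0.999] w 65.9 F [ 0.8 -0.9 -0.4]
234
px [332. 142.] uv 31.1 -47.2 size [86.9 52.1] ang rel 179.7
px [258. 126.] uv -46.9 -30.9 size [51.4 87.4] ang rel 91.0
px [352.  65.] uv 48.9 28.8 size [87.8 51.5] ang rel 89.8
px [274.  46.] uv -29.8 47.2 size [51.7 86.7] ang rel 179.5
237
px [332. 142.] uv 31.1 -47.2 size [84.8 52.1] ang rel 179.7
px [258. 126.] uv -46.6 -30.9 size [50.9 87.1] ang rel 92.1
px [352.  66.] uv 48.4 28.3 size [86.9 50.1] ang rel 89.6
px [274.  46.] uv -29.5 47.3 size [50.6 84.7] ang rel 0.1
240
pred corner [230.  168.3]
pred corner [366.6 167.2]
pred corner [377.   16.1]
pred corner [223.5  15.8]
 10  7  7  7  7  7  7  6  7  7 13 13 13 14 14 14 13 12 11  9  8  7  7  6  6  7  7  6  7  7  7  6  7  7  7  7  6  7 14  7  7  7  7
 17 12 12 12 12 12 12 12 12 15 20 23 23
[... 2900 characters left out ...]
11 11 11 11 11 10  8  8 10  6  8  8  8  7  7  7  7
178  7  7  7  7  7 15  7  7  4  4  4  4  4  4  4  4  4  4  4  4  4  4  4  4  4  4  4  4  4  4  4  4  4 10  4  7  7  7  7  8  8  9
185  7  7  7  7  7 15  7  7  4  4  4  4  4  4  4  4  4  4  4  4  4  4  4  4  4  4  4  4  4  4  4  4  4 12  7  7  7  7  7  7  7  7
192  7  7  7  7  7 15  7  7  4  4  4  4  4  4  4  4  4  4  4  4  4  4  4  4  4  4  4  4  4  4  4  4  6 13  7  7  7  7  7  7  7  7
199  7  7  7  7  7 14  7  7  4  4  4  4  4  4  4  4  4  4  4  4  4  4  4  4  4  4  4  4  4  4  4  4  8  9  7  7  7  7  7  7  7  7
206  7  7  7  7  7 14  7  7  4  4  4  4  4  4  4  4  4  4  4  4  4  4  4  4  4  4  4  4  4  4  4  7 11  7  7  7  6  6  7  6  6  6
```

```bash
python3 -c "
from h import *
st(); print(ctrl.close_job())"
```

```text
t 84.8 tcp [652.3 196.6 310.8] x-axis [-0.066  0.997 -0.042] z [ 0.031 -0.04  -0.999] w 65.9 F [ 0.2  0.2 -0.5]
the job is handed in; nothing more can be done
None
```

The job is handed in at about 85 s of the 210 s. The board stands on its runners on the bench with the taped face up, and all four cartons are in its outlines.

- **Board:** I levered it up by its overhanging edge until both runners leaned on the splash plate. Then I took it off by its top edge, stood it on the bench on the far side of the drainer, and let it down with a finger under control, its foot slipping back against the drainer's legs. The wrist view then showed it flat and face up: corners cast at 30 mm height give sides of 165 to 166 mm.
- **Cartons:** The last wrist image shows the pinwheel closed round the hole, with the carton centres within about 2 mm of the outline centres. The angles are within about 2°. Each measurement is good to about 1 to 2 mm.

What was not clean:
- **Close to the drainer:** The board lies right beside it. One corner is level with the deck's side edge to within about 2 mm, and the slab lies below the deck's height. I did not push the loaded board further out.
- **Fit in the outlines:** Two cartons sit about 1.5 to 2 mm off centre, so they may touch their tape lines.
- **Tool tilt:** The tool tilt drifted to 0.07 rad. I corrected it by pressing the fingertips on the bare bench, where the wrist force peaked at about 76 N against the 120 N limit.
- **Board slip while lowering:** A fingertip briefly caught on a runner at about 20 N and I backed it off.
- **Bystanders:** I did not check the burner, bottle and tape roll in a final picture; the planned paths kept clear of them.

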